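# Clear the gauge bed and check the cut sections

## Task

With the scraper block, wipe every loose offcut off the gauge bed into the yellow chip tray at its open end, never touching the offcuts with the fingers, and stand the scraper back on its black mat. Then gauge first the dark setting block (which afterwards goes back on its white mat) and then each cut section on the blue pad, red-banded before yellow-banded if both are there (laid flat on the green pad once gauged): lay it flat on the bed so that it reaches under the gauge's foot, let go, press the red knob down until the foot rests on it, keep it there for a second, let the foot rise, and take it off. Leave the other things on the bench where they are.

Things in the scene. Friction and masses are not known exactly. Their poses are not given: they have to be found in the camera images.
- bed: Flat aluminium gauge bed, fixed, yaw near 0. Origin at the centre of its underside; x is its 190 width, y its 300 length, its top is 35 above the bench. A blue fence 10 wide, 12 high runs along each long side (clear width 170). The end at y = -150 is open, over the chip tray; at y = +150 stands the gauge column.
- chip_tray (a point): Centre of the inner floor of the fixed yellow chip tray, 4 above the bench. The open-topped tray adjoins the bed's open end: bed x -95 to 95, y -150 to -240, walls 40 high on the other three sides.
- gauge_arm (a point): Centre of the underside of the tip of the gauge's fixed blue arm, bed x = 0, y = 105, 130 above the bench. The arm is 34 wide and 20 thick, running from y = 105 to the blue column (x -35 to 35, y 150 to 195, 160 high). The gauge slides through it at x = 0, y = 120.
- gauge (a joint): Height gauge slide: how far its foot is pressed down, m, 0 (raised) to 0.064. The foot's underside is 80 mm above the bed's top at 0, so the reading is 0.080 minus the part's height when the foot rests on a part lying on the bed. A spring returns it to 0; pressing takes about 2 N at the top and 6 N at 0.06.
- gauge_foot (a point): Centre of the underside of the gauge's steel foot, a 22 diameter disc, moving with the slide.
- gauge_knob (a point): Centre of the top of the gauge's red knob, 36 diameter and 18 thick, 118 above the foot's underside, moving with the slide. Press it straight down.
- scraper: Scraper block standing upright: an orange block 44 (its x) by 120 (its y) and 36 high, with an upright wooden grip on top 24 (x) by 50 (y) and 60 high (from 36 to 96). 0.3 kg. Origin at the centre of its underside.
- rest: Black rubber mat where the scraper belongs, 70 (its x) by 150 (its y), 4 thick, fixed; the scraper stands along it. Origin at the centre of its underside.
- block_mat: White mat where the setting block belongs, 55 (its x) by 150 (its y), 4 thick, fixed; the block lies along its y. Origin at the centre of its underside.
- set_block: Setting block: dark steel bar with a brass plate on each long side, 130 long (its x), 30 wide (its y), 38 high (its z), 0.45 kg; origin at the centre of its underside. Lies on its white mat.
- raw_pad: Blue pad where the sections not yet gauged start, 200 (x) by 160 (y), 4 thick, fixed; left or right of the bed. Origin at the centre of its underside.
- done_pad: Green pad for the gauged sections, 200 (x) by 160 (y), 4 thick, fixed; on the other side. Origin at the centre of its underside.
- bar_red: Cut length of aluminium box section with red tape bands near both ends and black ends, 160 long (its x), 32 wide (its y), 22 high (its z), 0.2 to 0.4 kg; origin at the centre of its underside. May be absent.
- bar_yellow: Cut length of aluminium box section with yellow tape bands near both ends and black ends, 160 long (its x), 32 wide (its y), 28 high (its z), 0.2 to 0.4 kg; origin at the centre of its underside. May be absent.
- chip0: Loose saw offcut on the bed, a flat copper slug 32 by 20 by 10, 20 g; origin at the centre of its underside. May be absent.
- chip1: Loose saw offcut on the bed, a flat dark steel slug 32 by 20 by 10, 20 g; origin at the centre of its underside. May be absent.
- chip2: Loose saw offcut on the bed, a flat copper slug 32 by 20 by 10, 20 g; origin at the centre of its underside. May be absent.
- chip3: Loose saw offcut on the bed, a flat dark steel slug 32 by 20 by 10, 20 g; origin at the centre of its underside. May be absent.
- chip4: Loose saw offcut on the bed, a flat copper slug 32 by 20 by 10, 20 g; origin at the centre of its underside. May be absent.
- spray_can: Black and red spray can standing, 64 diameter, 190 high; a bystander, to be left alone.
- tape_roll: Blue roll of tape lying flat, 100 outside diameter, 25 high; a bystander, to be left alone.
- brass_slug: Brass cylinder standing, 44 diameter, 60 high; a bystander, to be left alone.
- wrench: Steel wrench lying flat, 150 long, about 10 high; a bystander, to be left alone.
- driver: Screwdriver with yellow handle lying down, 180 long, about 30 high; a bystander, to be left alone.

How it is judged:
On the way, in this order (a step that is already met when the one before it is completed fails the run):
1. every offcut is in the chip tray (x of chip0 in the frame of bed between -0.095 and 0.095 m and y of chip0 in the frame of bed between -0.245 and -0.148 m and z of each of chip0, chip1, chip2, chip3, chip4 in the frame of bed below 0.034 m and x of chip1 in the frame of bed between -0.095 and 0.095 m and y of chip1 in the frame of bed between -0.245 and -0.148 m and x of chip2 in the frame of bed between -0.095 and 0.095 m and y of chip2 in the frame of bed between -0.245 and -0.148 m and x of chip3 in the frame of bed between -0.095 and 0.095 m and y of chip3 in the frame of bed between -0.245 and -0.148 m and x of chip4 in the frame of bed between -0.095 and 0.095 m and y of chip4 in the frame of bed between -0.245 and -0.148 m), for 0.2 s.
2. the scraper stands on its mat again (x of scraper in the frame of rest between -0.03 and 0.03 m and y of scraper in the frame of rest between -0.06 and 0.06 m and z of scraper in the frame of rest between 0.001 and 0.008 m and angle between scraper's own z axis and vertical below 0.1 rad and contact force between the fingers and scraper below 0.1 N), for 0.2 s.
3. the gauge's foot rests on the setting block, which lies flat on the bed and is not held (z of gauge_foot in the frame of set_block between 0.0355 and 0.0405 m and x of gauge_foot in the frame of set_block between -0.065 and 0.065 m and y of gauge_foot in the frame of set_block between -0.015 and 0.015 m and z of set_block in the frame of bed between 0.0325 and 0.0375 m and angle between set_block's own z axis and vertical below 0.05 rad and contact force between the fingers and set_block below 0.2 N), for 0.5 s.
4. the gauge's foot rests on the red-banded section, which lies flat on the bed and is not held (z of gauge_foot in the frame of bar_red between 0.0195 and 0.0245 m and x of gauge_foot in the frame of bar_red between -0.08 and 0.08 m and y of gauge_foot in the frame of bar_red between -0.015 and 0.015 m and z of bar_red in the frame of bed between 0.0325 and 0.0375 m and angle between bar_red's own z axis and vertical below 0.05 rad and contact force between the fingers and bar_red below 0.2 N), for 0.5 s.
5. the gauge's foot rests on the yellow-banded section, which lies flat on the bed and is not held (z of gauge_foot in the frame of bar_yellow between 0.0255 and 0.0305 m and x of gauge_foot in the frame of bar_yellow between -0.08 and 0.08 m and y of gauge_foot in the frame of bar_yellow between -0.015 and 0.015 m and z of bar_yellow in the frame of bed between 0.0325 and 0.0375 m and angle between bar_yellow's own z axis and vertical below 0.05 rad and contact force between the fingers and bar_yellow below 0.2 N), for 0.5 s.
At the end, for the whole second after the job is handed in: Every offcut lies in the chip tray; scraper upright on its mat (centre within 30 mm across, 60 mm along); setting block flat on its white mat and every section flat and at rest on the green pad (centres over the mat or pad); gauge foot up within 4 mm (all of step 1 and x of scraper in the frame of rest between -0.03 and 0.03 m and y of scraper in the frame of rest between -0.06 and 0.06 m and z of scraper in the frame of rest between 0.001 and 0.008 m and angle between each of scraper, set_block, bar_red, bar_yellow's own z axis and vertical below 0.1 rad and x of set_block in the frame of block_mat between -0.027 and 0.027 m and y of set_block in the frame of block_mat between -0.07 and 0.07 m and z of set_block in the frame of block_mat between 0.001 and 0.008 m and x of bar_red in the frame of done_pad between -0.095 and 0.095 m and y of bar_red in the frame of done_pad between -0.075 and 0.075 m and z of bar_red in the frame of done_pad between 0.001 and 0.008 m and linear speed of each of bar_red, bar_yellow below 0.02 m/s and x of bar_yellow in the frame of done_pad between -0.095 and 0.095 m and y of bar_yellow in the frame of done_pad between -0.075 and 0.075 m and z of bar_yellow in the frame of done_pad between 0.001 and 0.008 m and value of joint gauge below 0.004 m); the robot touches nothing.
It fails at once if the fingers touch an offcut (contact force between the fingers and chip0 above 0.3 N or contact force between the fingers and chip1 above 0.3 N or contact force between the fingers and chip2 above 0.3 N or contact force between the fingers and chip3 above 0.3 N or contact force between the fingers and chip4 above 0.3 N).
It fails at once if a bystander is moved by more than 30 mm (distance of any of spray_can, tape_roll, brass_slug, wrench, driver from where it was at the start of the episode above 0.03 m).
Of chip0, chip1, chip2, chip3, chip4 only 3 to 5 are there at a start; the rules pass over those that are not, and their reading is None.
Of bar_red, bar_yellow only 1 to 2 are there at a start; the rules pass over those that are not, and their reading is None.
At some moment in a run one of bar_red, bar_yellow, scraper may be knocked a few centimetres aside while the robot is not near it.
It also fails if it takes over 210 s, if anything falls off the work surface, if the arm or the gripper's body presses on something with over 40 N, if the wrist force passes 120 N, or if a joint passes its speed limit or range.

## Robot

A 6-joint arm with a two-finger parallel gripper is mounted at the origin on the work surface. World frame = base frame: x ahead of the robot, y to its left, z up, the work surface at z = 0. Lengths are in m, angles in rad, forces in N, time in s.
With the tool pointing down it reaches from about 0.25 to 0.725 m from the base axis. Payload 4 kg.
Tool frame: the origin (TCP) lies on the centre line of the jaws, within the pads' length; the fingertips stand 22 mm ahead of it and the grasp point (between the pads) lies 3 mm ahead of it (bot.tip_reach is the distance from the TCP to the fingertips, in m); z points along the fingers, y is the line along which they close (so a half turn about z gives the same grasp; the last joint's range is limited). The gripper opens to 85 mm and grips with 20 to 120 N. Pads are 22 mm wide; open, the fingers measure 114 mm over their backs; the gripper's body (76 mm by 85 mm) begins 54 mm behind the grasp point. The pads swing forward as they close: fully open they stand 13 mm farther back than shut.
Start: joints at [1.35, 0.241, 0.005, 1.335, 0, 1.571], TCP at [0.11, 0.488, 0.253] pointing down, gripper open.
Joint ranges: [-2.72, 2.72], [-1.05, 1.87], [-1.09, 1.28], [-1.99, 2.15], [-1.42, 1.44], [-3.14, 3.14]. Speed limits (rad/s): [2.79, 2.79, 3.14, 3.14, 3.14, 3.14].

## Interface

Orientations are given as a unit quaternion [x, y, z, w].
In Python, from workcell import bot gives the robot as it stands. The module is installed in compiled form; this text tells all that it offers.
- The arm moves only by the tool apply_moves, never from a script. Its argument "commands" is a list of rows, each a list of 4 numbers: the shift along the tool's x, y, z scaled (see below), then the turn about the tool's z scaled (see below). In form: [[tx, ty, tz, roll], ...]. A call has exactly 5 rows; each row shifts and turns the commanded pose from where the row before left it, along the tool's axes as they then stand; what a row does not reach is not made up. The controller multiplies each number of a shift by 20 mm and each number of a turn by 60 degrees. A row lasts 1/12 s, in which the tool goes at most 41.7 mm and 7.16 degrees, less where a joint would pass 70% of its speed; a pose out of reach is approached as far as the arm can. A call with a number of a shift or a turn outside -1 to 1 is refused whole. A call with a gripper value outside its range is refused whole. "claw" is the closure, from 0 (fully open) to 1 (shut), set as the call begins (left out, the last holds). The fingers move at their own pace and stop on an object; the grip force is fixed at half the most. Time passes only in rows, so rows that do not move let the fingers close, or fill a call up. It gives the time, the measured TCP pose, the force, the opening and the grip force at its end, in the units of the state.
- bot.get_obs(): the state, without advancing time (a new reading comes with each control period).
- bot.camera(name): name is "scene" or "top" or "wrist"; returns a dict with "image" (384x512x3 uint8, blue, green, red), "camera_matrix" (3x3 intrinsics, pixels), "R" (3x3) and "t" (3): a world point X has camera coordinates R X + t. Camera axes: x right, y down, z forward; pixel columns grow to the right and rows downward; lengths in m; the calibration is good to about 2 mm. A picture is of the moment at which its call begins. There is no depth.
- bot.job_done(): hands the job in; it is judged then, once.
The state is a dict: "clock": time; "joint_pos": joint angles; "joint_vel": joint speeds; "tau": joint torques, N m; "eef_pos": TCP position; "tool_rot": TCP orientation; "ft_force": force on the tool from outside, world axes, zero at the start; "ft_torque": the same for the moment, N m; "grip_width": finger opening in m; "grasp_force": force on a finger pad.
Only numpy, scipy, OpenCV 4.12 (cv2) and the standard library are available. Lean on these libraries where they do the work, as an engineer would, in place of code of your own. Each camera call takes 0.05 s, during which the arm holds its last target. There are 200 camera calls.

## Working session

There is one attempt and no reset: what is moved stays moved. The work goes in short steps, Python scripts to look and compute and a tool call to move; the robot and the scene stay as the last step left them, time stands still between calls to the robot, and variables do not carry over. Pictures are saved under pics/ and viewed, at most 16 in all, crops included, and the job is handed in when it is done.

Besides the shell and the picture viewer there is one more tool, called after "Call:" by a JSON object that holds its "fn" and its "kwargs", one argument or row to a line. apply_moves: Moves the arm, as the interface text tells. Shifts and turns lie within -1 to 1; 1 stands for 20 mm of shift or 60 degrees of turn. Its arguments: {"type":"object","properties":{"commands":{"type":"array","items":{"type":"array","items":{"type":"number","minimum":-1,"maximum":1}}},"claw":{"type":"number"}},"required":["commands"]}

```bash
mkdir -p pics
cat > h.py <<'E'
import numpy as np, cv2
from workcell import bot
def shot(name, fn=None):
    c=bot.camera(name)
    if fn: cv2.imwrite('pics/'+fn,c['image'])
    np.savez(''+name+'.npz',**{k:np.array(c[k]) for k in('image','camera_matrix','R','t')})
    return c
def ray(c,uv,z):
    uv=np.atleast_2d(np.array(uv,float)); K,R,t=[np.array(c[k]) for k in('camera_matrix','R','t')]
    d=(np.linalg.inv(K)@np.c_[uv,np.ones(len(uv))].T).T@R; o=-R.T@t
    return o+d*((z-o[2])/d[:,2])[:,None]
def proj(c,X):
    K,R,t=[np.array(c[k]) for k in('camera_matrix','R','t')]
    p=(np.atleast_2d(X)@R.T+t)@K.T; return p[:,:2]/p[:,2:]
E
python3 - <<'E'
from h import *
for n in('top','scene'):
    c=shot(n,n+'0.png'); print(n,(-np.array(c['R']).T@np.array(c['t'])).round(3),np.array(c['camera_matrix']).round(1).tolist())
o=bot.get_obs(); print({k:np.round(v,3) for k,v in o.items()})
E
```

```text
top [0.358 0.012 1.342] [[441.6, 0.0, 261.5], [0.0, 441.6, 195.3], [0.0, 0.0, 1.0]]
scene [ 1.308 -0.406  0.791] [[407.6, 0.0, 256.1], [0.0, 407.6, 195.6], [0.0, 0.0, 1.0]]
{'clock': np.float64(0.1), 'joint_pos': array([1.35 , 0.241, 0.004, 1.335, 0.   , 1.571]), 'joint_vel': array([ 0.001, -0.003,  0.002, -0.   ,  0.   , -0.   ]), 'tau': array([-0.0000e+00, -3.7314e+01,  2.5301e+01,  1.1000e-02, -0.0000e+00,
       -0.0000e+00]), 'eef_pos': array([0.109, 0.487, 0.253]), 'tool_rot': array([ 0.11 ,  0.994, -0.001, -0.   ]), 'ft_force': array([-0.982,  0.155,  0.512]), 'ft_torque': array([ 0.035, -0.017,  0.004]), 'grasp_force': np.float64(0.0), 'grip_width': np.float64(0.085)}
```

View pics/top0.png

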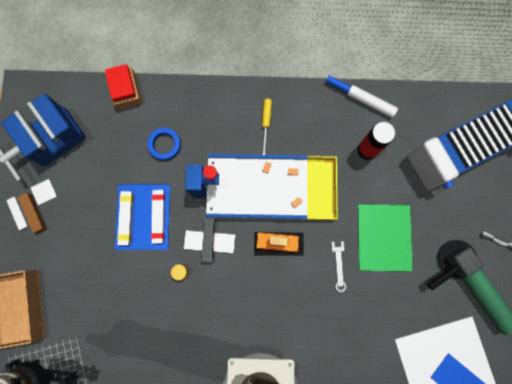

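View pics/scene0.png

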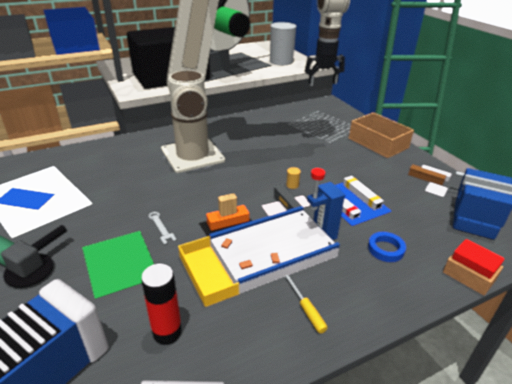

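Run:
```python
from h import *
c=dict(np.load('top.npz')); im=c['image']
cv2.imwrite('pics/crop1.png',cv2.resize(im[145:280,105:345],None,fx=3.3,fy=3.3,interpolation=cv2.INTER_CUBIC))
```

```text
(no output)
```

View pics/crop1.png

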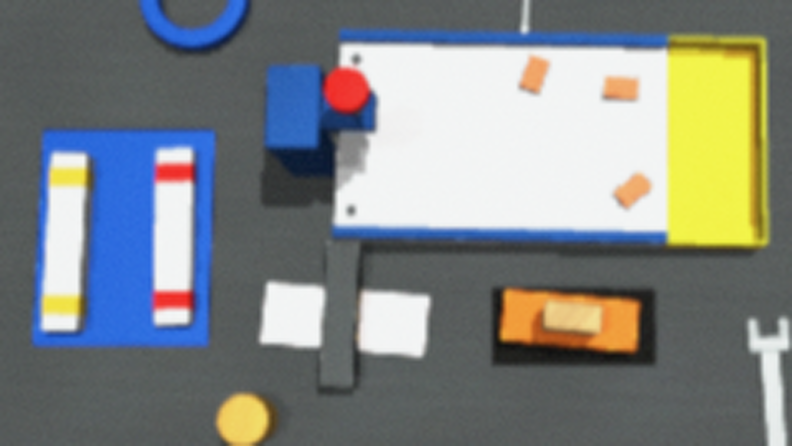

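```bash
cat > m.py <<'E'
from h import *
def masks(im):
    hsv=cv2.cvtColor(im,cv2.COLOR_BGR2HSV); H,S,V=cv2.split(hsv)
    return dict(yellow=(H>22)&(H<36)&(S>130)&(V>120),red=((H<6)|(H>172))&(S>150)&(V>100),
      green=(H>45)&(H<75)&(S>120)&(V>90),blue=(H>100)&(H<125)&(S>120)&(V>70),orange=(H>6)&(H<20)&(S>150)&(V>150),
      wood=(H>8)&(H<24)&(S>50)&(S<150)&(V>130),copper=(H>4)&(H<20)&(S>80)&(V>120),white=(S<45)&(V>165),black=(V<38))
def blobs(im,col,box,amin=15):
    u0,v0,u1,v1=box; m=np.zeros(im.shape[:2],np.uint8); m[v0:v1,u0:u1]=masks(im)[col][v0:v1,u0:u1]*255
    cs,_=cv2.findContours(m,cv2.RETR_EXTERNAL,cv2.CHAIN_APPROX_NONE)
    return [q for q in cs if cv2.contourArea(q)>=amin]
def rects(c,col,box,z,amin=15):
    out=[]
    for q in blobs(c['image'],col,box,amin):
        P=ray(c,q[:,0,:],z)[:,:2]; r=cv2.minAreaRect((P*1000).astype(np.float32))
        out.append((np.round(r[0],1).tolist(),np.round(r[1],1).tolist(),round(r[2],1)))
    return out
E
python3 - <<'E'
from m import *
c=dict(np.load('top.npz'))
for n,col,box,z in [('tray','yellow',(300,145,345,225),.04),('knob','red',(195,155,225,190),.233),('coltop','blue',(180,150,205,200),.16),
 ('raw','blue',(110,180,175,255),.004),('rbar','red',(145,180,172,255),.026),('ybar','yellow',(112,180,140,255),.032),
 ('done','green',(340,190,430,290),.004),('scr','orange',(250,225,310,262),.04),('wood','wood',(255,230,305,260),.1),('mat','white',(178,222,242,262),.004),
 ('restblk','black',(245,222,315,265),.004),('chips','copper',(207,158,310,215),.045),('can','white',(370,115,400,150),.19),('brass','yellow',(165,260,192,285),.06),('wrench','white',(328,235,352,295),.01),('driver','yellow',(255,90,280,130),.03),('tape','blue',(140,120,190,165),.025)]:
    print(n,rects(c,col,box,z))
print(bot.tip_reach)
E
```

```text
tray [([597.4, -172.6], [192.6, 86.6], 1.0)]
knob [([593.4, 143.9], [31.4, 33.5], 1.6)]
coltop [([592.6, 192.6], [69.5, 52.1], 1.6)]
raw [([499.5, 368.9], [198.7, 161.8], 1.5)]
rbar [([440.5, 315.6], [8.9, 30.0], 1.5), ([557.7, 320.1], [9.2, 30.4], 1.6)]
ybar [([433.1, 412.6], [11.8, 32.8], 1.5), ([549.6, 414.1], [12.1, 30.5], 1.6)]
done [([455.8, -367.2], [199.6, 160.5], 0.6)]
scr [([431.6, -41.6], [119.8, 45.6], 86.4)]
wood [([430.5, -41.7], [48.0, 23.8], 86.3)]
mat [([426.8, 119.1], [61.6, 56.1], 86.9), ([432.0, 210.2], [54.5, 55.8], 86.7)]
restblk [([426.7, -46.5], [62.9, 142.3], 0.7)]
chips [([549.0, -95.3], [17.6, 30.0], 40.1), ([643.1, -82.6], [18.4, 27.0], 0.8), ([653.4, -4.2], [17.4, 30.6], 70.1)]
can [([726.3, -317.1], [56.2, 57.4], 1.6)]
brass [([335.8, 239.2], [34.8, 36.1], 66.1)]
wrench [([364.5, -226.5], [144.7, 34.2], 2.6)]
driver [([830.1, -0.2], [24.4, 89.3], 85.9)]
tape [([723.5, 314.0], [103.6, 99.9], 46.9)]
0.022
```

Call:
{"fn": "apply_moves", "kwargs": {
  "commands": [
    [0, 0, 0, 0.1125],
    [0, 0, 0, 0.1125],
    [0, 0, 0, 0.1125],
    [0, 0, 0, 0.1125],
    [0, 0, 0, 0.1125]
  ],
  "claw": 0
}}

```text
clock: 0.52
eef_pos: [0.1094, 0.4875, 0.2527]
tool_rot: [0.397, 0.918, -0.001, 0.0]
ft_force: [-0.3, -0.8, 0.6]
grip_width: 0.0851
grasp_force: 0.0
```

Call:
{"fn": "apply_moves", "kwargs": {
  "commands": [
    [0, 0, 0, 0.1125],
    [0, 0, 0, 0.1125],
    [0, 0, 0, 0.1125],
    [0, 0, 0, 0.1125],
    [0, 0, 0, 0.1125]
  ]
}}

```text
clock: 0.93
eef_pos: [0.1094, 0.4875, 0.2528]
tool_rot: [0.646, 0.763, -0.001, 0.0]
ft_force: [-0.1, 0.3, -1.0]
grip_width: 0.0851
grasp_force: 0.0
```

Call:
{"fn": "apply_moves", "kwargs": {
  "commands": [
    [0, 0, 0, 0.1125],
    [0, 0, 0, 0.1125],
    [0, 0, 0, 0],
    [0, 0, 0, 0],
    [0, 0, 0, 0]
  ]
}}

```text
clock: 1.35
eef_pos: [0.1095, 0.4877, 0.253]
tool_rot: [0.728, 0.685, -0.0, 0.0]
ft_force: [-0.0, 0.3, -0.4]
grip_width: 0.0854
grasp_force: 0.0
```

```bash
cat > go.py <<'E'
from h import *
import sys
def go(x,y,z,yaw=None):
    from scipy.spatial.transform import Rotation as Ro
    o=bot.get_obs(); M=Ro.from_quat(o['tool_rot']).as_matrix(); p=np.array(o['eef_pos'])
    cy=np.degrees(np.arctan2(M[1,1],M[0,1])); d=M.T@(np.array([x,y,z])/1000-p)/.02
    print('clk',round(float(o['clock']),1),'pos',(p*1000).round(1),'yaw',cy.round(1),'tilt',M[:2,2].round(3),'w',round(float(o['grip_width']),4),'gf',round(float(o['grasp_force']),1),'F',np.round(o['ft_force'],1),'j6',round(o['joint_pos'][5],2))
    print('shift units',d.round(2), 'roll units', None if yaw is None else round((cy-yaw)/60,3))
if __name__=='__main__':
    go(*[float(a) for a in sys.argv[1:]])
E
python3 go.py 431 -41.7 253 -3.6
```

```text
clk 1.4 pos [109.5 487.7 253. ] yaw -3.5 tilt [-0.    -0.001] w 0.0854 gf 0.0 F [-0.   0.3 -0.4] j6 2.98
shift units [-2.544e+01  1.767e+01  2.000e-02] roll units 0.002
```

Call:
{"fn": "apply_moves", "kwargs": {
  "commands": [
    [-0.85, 0.59, 0, 0],
    [-0.85, 0.59, 0, 0],
    [-0.85, 0.59, 0, 0],
    [-0.85, 0.59, 0, 0],
    [-0.85, 0.59, 0, 0]
  ]
}}

```text
clock: 1.77
eef_pos: [0.1633, 0.3984, 0.2532]
tool_rot: [0.728, 0.685, -0.0, 0.0]
ft_force: [0.8, -0.3, 0.0]
grip_width: 0.085
grasp_force: 0.0
```

Call:
{"fn": "apply_moves", "kwargs": {
  "commands": [
    [-0.85, 0.59, 0, 0],
    [-0.85, 0.59, 0, 0],
    [-0.85, 0.59, 0, 0],
    [-0.85, 0.59, 0, 0],
    [-0.85, 0.59, 0, 0]
  ]
}}

```text
clock: 2.18
eef_pos: [0.2168, 0.3098, 0.2533]
tool_rot: [0.729, 0.685, 0.0, 0.0]
ft_force: [0.3, -0.2, -0.0]
grip_width: 0.0855
grasp_force: 0.0
```

Call:
{"fn": "apply_moves", "kwargs": {
  "commands": [
    [-0.85, 0.59, 0, 0],
    [-0.85, 0.59, 0, 0],
    [-0.85, 0.59, 0, 0],
    [-0.85, 0.59, 0, 0],
    [-0.85, 0.59, 0, 0]
  ]
}}

```text
clock: 2.6
eef_pos: [0.2702, 0.2212, 0.2534]
tool_rot: [0.729, 0.685, 0.0, 0.0]
ft_force: [-0.3, 0.3, -0.1]
grip_width: 0.0857
grasp_force: 0.0
```

Call:
{"fn": "apply_moves", "kwargs": {
  "commands": [
    [-0.85, 0.59, 0, 0],
    [-0.85, 0.59, 0, 0],
    [-0.85, 0.59, 0, 0],
    [-0.85, 0.59, 0, 0],
    [-0.85, 0.59, 0, 0]
  ]
}}

```text
clock: 3.02
eef_pos: [0.3237, 0.1326, 0.2534]
tool_rot: [0.729, 0.685, 0.0, 0.0]
ft_force: [0.3, 0.2, -0.3]
grip_width: 0.0855
grasp_force: 0.0
```

Call:
{"fn": "apply_moves", "kwargs": {
  "commands": [
    [-0.85, 0.59, 0, 0],
    [-0.85, 0.59, 0, 0],
    [-0.85, 0.59, 0, 0],
    [-0.85, 0.59, 0, 0],
    [-0.85, 0.59, 0, 0]
  ]
}}

```text
clock: 3.43
eef_pos: [0.3772, 0.0439, 0.2534]
tool_rot: [0.729, 0.685, 0.0, 0.0]
ft_force: [0.4, 0.9, 0.5]
grip_width: 0.0855
grasp_force: 0.0
```

Call:
{"fn": "apply_moves", "kwargs": {
  "commands": [
    [-0.85, 0.59, 0, 0],
    [-0.85, 0.59, 0, 0],
    [-0.85, 0.59, 0, 0],
    [-0.85, 0.59, 0, 0],
    [-0.85, 0.59, 0, 0]
  ]
}}

```text
clock: 3.85
eef_pos: [0.4307, -0.0446, 0.2533]
tool_rot: [0.729, 0.685, 0.0, 0.0]
ft_force: [0.5, 0.0, 0.8]
grip_width: 0.0856
grasp_force: 0.0
```

```bash
python3 go.py 431 -41.7 90 -3.6; python3 -c "
from m import *
c=shot('wrist','w1.png')
print(rects(c,'wood',(0,0,512,384),.1,200),rects(c,'orange',(0,0,512,384),.04,200))"
```

```text
clk 3.9 pos [430.7 -44.6 253.3] yaw -3.5 tilt [0. 0.] w 0.0856 gf 0.0 F [0.5 0.  0.8] j6 1.53
shift units [0.15 0.01 8.17] roll units 0.001
[([530.4, -73.3], [15.9, 26.3], 39.2), ([608.3, -63.0], [25.5, 16.3], 86.4), ([431.4, -40.9], [49.9, 23.7], 87.2), ([617.5, 1.7], [15.7, 26.6], 72.2)] [([431.8, -41.2], [119.0, 44.0], 86.2)]
```

View pics/w1.png

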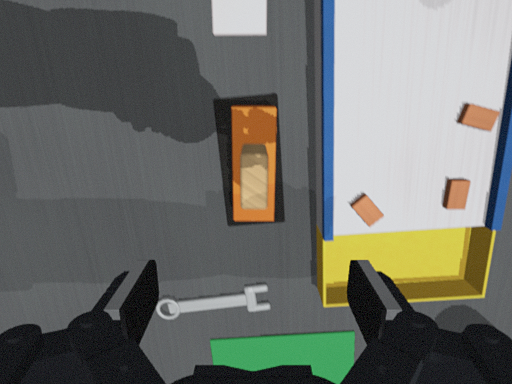

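Call:
{"fn": "apply_moves", "kwargs": {
  "commands": [
    [0.17, 0, 1, 0],
    [0, 0, 1, 0],
    [0, 0, 1, 0],
    [0, 0, 1, 0],
    [0, 0, 1, 0]
  ]
}}

```text
clock: 4.32
eef_pos: [0.4304, -0.0402, 0.1525]
tool_rot: [0.729, 0.685, 0.0, 0.0]
ft_force: [-0.0, -0.2, 0.2]
grip_width: 0.0852
grasp_force: 0.0
```

Call:
{"fn": "apply_moves", "kwargs": {
  "commands": [
    [0, 0, 1, 0],
    [0, 0, 1, 0],
    [0, 0, 1, 0],
    [0, 0, 0.75, 0],
    [0, 0, 0, 0]
  ]
}}

```text
clock: 4.73
eef_pos: [0.4279, -0.0399, 0.0756]
tool_rot: [0.729, 0.685, -0.002, -0.002]
ft_force: [-1.4, -0.2, 0.2]
grip_width: 0.0855
grasp_force: 0.0
```

Call:
{"fn": "apply_moves", "kwargs": {
  "commands": [
    [0, 0, 0, 0],
    [0, 0, 0, 0],
    [0, 0, 0, 0],
    [0, 0, 0, 0],
    [0, 0, 0, 0]
  ],
  "claw": 1
}}

```text
clock: 5.15
eef_pos: [0.4313, -0.0403, 0.0792]
tool_rot: [0.729, 0.684, 0.001, 0.001]
ft_force: [-0.2, 0.4, 0.0]
grip_width: 0.0255
grasp_force: 0.0
```

Call:
{"fn": "apply_moves", "kwargs": {
  "commands": [
    [0, 0, 0, 0],
    [0, 0, 0, 0],
    [0, 0, 0, 0],
    [0, 0, 0, 0],
    [0, 0, 0, 0]
  ]
}}

```text
clock: 5.57
eef_pos: [0.4316, -0.0403, 0.0793]
tool_rot: [0.729, 0.684, 0.001, 0.001]
ft_force: [0.2, 1.0, 6.0]
grip_width: 0.0233
grasp_force: 60.6
```

```bash
python3 go.py 431 -41.7 90 -3.6
```

```text
clk 5.6 pos [431.6 -40.3  79.3] yaw -3.6 tilt [ 0.002 -0.   ] w 0.0233 gf 60.6 F [0.2 1.  6. ] j6 1.54
shift units [-0.07 -0.02 -0.53] roll units -0.001
```

Call:
{"fn": "apply_moves", "kwargs": {
  "commands": [
    [0, 0, -0.5, 0],
    [0, 0, -1, 0],
    [0, 0, -1, 0],
    [0, 0, -1, 0],
    [0, 0, -1, 0]
  ]
}}

```text
clock: 5.98
eef_pos: [0.4295, -0.0402, 0.1684]
tool_rot: [0.729, 0.684, -0.001, -0.001]
ft_force: [0.2, -0.3, -2.9]
grip_width: 0.0235
grasp_force: 59.4
```

Call:
{"fn": "apply_moves", "kwargs": {
  "commands": [
    [0, 0, -1, 0],
    [0, 0, 0, -0.105],
    [0, 0, 0, -0.105],
    [0, 0, 0, -0.105],
    [0, 0, 0, -0.105]
  ]
}}

```text
clock: 6.4
eef_pos: [0.4297, -0.0402, 0.1877]
tool_rot: [0.56, 0.828, -0.0, -0.001]
ft_force: [-0.1, -0.1, -3.6]
grip_width: 0.0235
grasp_force: 59.7
```

Call:
{"fn": "apply_moves", "kwargs": {
  "commands": [
    [0, 0, 0, -0.105],
    [0, 0, 0, -0.105],
    [0, 0, 0, -0.105],
    [0, 0, 0, -0.105],
    [0, 0, 0, -0.105]
  ]
}}

```text
clock: 6.82
eef_pos: [0.4296, -0.0402, 0.1874]
tool_rot: [0.314, 0.949, -0.0, -0.001]
ft_force: [0.1, 0.6, -3.0]
grip_width: 0.0236
grasp_force: 59.7
```

Call:
{"fn": "apply_moves", "kwargs": {
  "commands": [
    [0, 0, 0, -0.105],
    [0, 0, 0, -0.105],
    [0, 0, 0, -0.105],
    [0, 0, 0, -0.105],
    [0, 0, 0, -0.105]
  ]
}}

```text
clock: 7.23
eef_pos: [0.4295, -0.0402, 0.1874]
tool_rot: [0.045, 0.999, 0.0, -0.001]
ft_force: [-0.2, -0.2, -3.0]
grip_width: 0.0232
grasp_force: 59.7
```

Call:
{"fn": "apply_moves", "kwargs": {
  "commands": [
    [0, 0, 0, -0.105],
    [0, 0, 0, 0],
    [0, 0, 0, 0],
    [0, 0, 0, 0],
    [0, 0, 0, 0]
  ]
}}

```text
clock: 7.65
eef_pos: [0.4303, -0.0402, 0.1881]
tool_rot: [-0.007, 1.0, 0.0, -0.0]
ft_force: [-0.0, 0.1, -3.5]
grip_width: 0.0235
grasp_force: 59.7
```

```bash
python3 go.py 614.5 50 190 90.9
```

```text
clk 7.7 pos [430.3 -40.2 188.1] yaw 90.8 tilt [-0.001  0.   ] w 0.0235 gf 59.7 F [-0.   0.1 -3.5] j6 -0.11
shift units [-9.27  4.39 -0.1 ] roll units -0.002
```

Call:
{"fn": "apply_moves", "kwargs": {
  "commands": [
    [-0.93, 0.44, 0, 0],
    [-0.93, 0.44, 0, 0],
    [-0.93, 0.44, 0, 0],
    [-0.93, 0.44, 0, 0],
    [-0.93, 0.44, 0, 0]
  ]
}}

```text
clock: 8.07
eef_pos: [0.5236, 0.0056, 0.1882]
tool_rot: [-0.007, 1.0, -0.0, -0.0]
ft_force: [-0.5, -0.6, -3.2]
grip_width: 0.0236
grasp_force: 59.6
```

Call:
{"fn": "apply_moves", "kwargs": {
  "commands": [
    [-0.93, 0.44, 0, 0],
    [-0.93, 0.44, 0, 0],
    [-0.93, 0.44, 0, 0],
    [-0.93, 0.44, 0, 0],
    [-0.93, 0.44, 0, 0]
  ]
}}

```text
clock: 8.48
eef_pos: [0.6159, 0.051, 0.1878]
tool_rot: [-0.007, 1.0, -0.0, -0.0]
ft_force: [-0.4, 0.3, -3.7]
grip_width: 0.0231
grasp_force: 59.6
```

Call:
{"fn": "apply_moves", "kwargs": {
  "commands": [
    [0, 0, 0.5, 0],
    [0, 0, 0.6, 0],
    [0, 0, 0.6, 0],
    [0, 0, 0.5, 0],
    [0, 0, 0, 0]
  ]
}}

```text
clock: 8.9
eef_pos: [0.613, 0.0502, 0.141]
tool_rot: [-0.007, 1.0, -0.0, -0.003]
ft_force: [-0.2, -0.5, -4.3]
grip_width: 0.0237
grasp_force: 59.6
```

```bash
python3 go.py 614.5 50 112 90.9; python3 -c "
from m import *
c=shot('wrist','w2.png')"
```

```text
clk 8.9 pos [613.   50.2 141. ] yaw 90.8 tilt [-0.006 -0.001] w 0.0237 gf 59.6 F [-0.2 -0.5 -4.3] j6 0.07
shift units [-0.08 -0.01  1.45] roll units -0.002
```

View pics/w2.png

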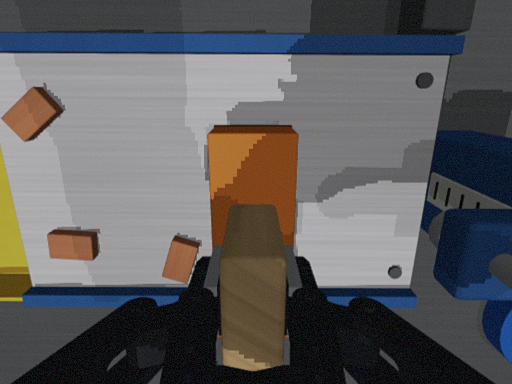

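Call:
{"fn": "apply_moves", "kwargs": {
  "commands": [
    [0, 0, 0.5, 0],
    [0, 0, 0.5, 0],
    [0, 0, 0.4, 0],
    [0, 0, 0, 0],
    [0, 0, 0, 0]
  ]
}}

```text
clock: 9.37
eef_pos: [0.6145, 0.0504, 0.1154]
tool_rot: [-0.007, 1.0, -0.0, -0.001]
ft_force: [0.8, 0.1, -2.8]
grip_width: 0.0233
grasp_force: 59.6
```

Call:
{"fn": "apply_moves", "kwargs": {
  "commands": [
    [0, -0.2, 0, 0],
    [0, -0.5, 0, 0],
    [0, -0.5, 0, 0],
    [0, -0.5, 0, 0],
    [0, -0.5, 0, 0]
  ]
}}

```text
clock: 9.78
eef_pos: [0.6161, 0.0049, 0.1167]
tool_rot: [-0.007, 1.0, -0.0, 0.0]
ft_force: [-0.4, 0.1, -2.0]
grip_width: 0.0233
grasp_force: 59.7
```

```bash
python3 go.py 617 -120 112 90.9
```

```text
clk 9.8 pos [616.1   4.9 116.7] yaw 90.8 tilt [ 0.001 -0.   ] w 0.0233 gf 59.7 F [-0.4  0.1 -2. ] j6 -0.01
shift units [ 0.04 -6.25  0.24] roll units -0.002
```

Call:
{"fn": "apply_moves", "kwargs": {
  "commands": [
    [0, 0, 0.1, 0],
    [0, 0, 0.1, 0],
    [0, 0, 0, 0],
    [0, -0.4, 0, 0],
    [0, -0.4, 0, 0]
  ]
}}

```text
clock: 10.2
eef_pos: [0.616, -0.0093, 0.1122]
tool_rot: [-0.008, 1.0, -0.0, -0.0]
ft_force: [0.2, 0.0, -3.0]
grip_width: 0.0232
grasp_force: 59.6
```

```bash
python3 go.py 617 -120 112 90.9;  python3 -c "
from m import *
c=shot('scene'); cv2.imwrite('pics/s2.png',cv2.resize(c['image'][150:320,170:400],None,fx=3,fy=3))"
```

```text
clk 10.2 pos [616.   -9.3 112.2] yaw 90.9 tilt [-0. -0.] w 0.0232 gf 59.6 F [ 0.2  0.  -3. ] j6 -0.03
shift units [ 0.04 -5.54  0.01] roll units 0.001
```

View pics/s2.png

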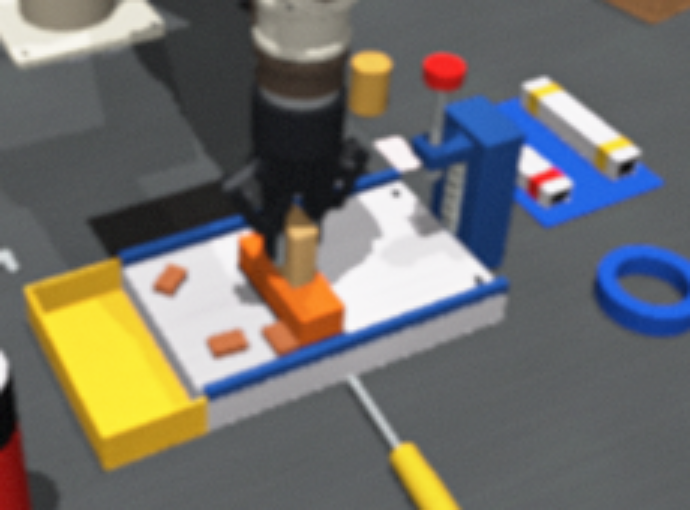

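Call:
{"fn": "apply_moves", "kwargs": {
  "commands": [
    [0, -0.4, 0, 0],
    [0, -0.4, 0, 0],
    [0, -0.4, 0, 0],
    [0, -0.4, 0, 0],
    [0, -0.4, 0, 0]
  ]
}}

```text
clock: 10.67
eef_pos: [0.6167, -0.0505, 0.1124]
tool_rot: [-0.007, 1.0, 0.0, 0.0]
ft_force: [-0.1, -0.4, -3.0]
grip_width: 0.0235
grasp_force: 59.7
```

Call:
{"fn": "apply_moves", "kwargs": {
  "commands": [
    [0, -0.4, 0, 0],
    [0, -0.4, 0, 0],
    [0, -0.4, 0, 0],
    [0, -0.4, 0, 0],
    [0, -0.4, 0, 0]
  ]
}}

```text
clock: 11.08
eef_pos: [0.6173, -0.0904, 0.1123]
tool_rot: [-0.007, 1.0, -0.0, -0.0]
ft_force: [0.4, -0.2, -2.9]
grip_width: 0.0238
grasp_force: 59.7
```

Call:
{"fn": "apply_moves", "kwargs": {
  "commands": [
    [0, -0.4, 0, 0],
    [0, -0.4, 0, 0],
    [0, -0.4, 0, 0],
    [0, -0.4, 0, 0],
    [0, 0, 0, 0]
  ]
}}

```text
clock: 11.5
eef_pos: [0.6178, -0.1235, 0.1123]
tool_rot: [-0.006, 1.0, -0.0, 0.0]
ft_force: [0.5, -0.7, -2.8]
grip_width: 0.0227
grasp_force: 59.6
```

```bash
python3 go.py 617 -120 112 90.9;  python3 -c "
from m import *
c=shot('scene'); cv2.imwrite('pics/s3.png',cv2.resize(c['image'][150:320,170:400],None,fx=3,fy=3))"
```

```text
clk 11.5 pos [ 617.8 -123.5  112.3] yaw 90.7 tilt [ 0.    -0.001] w 0.0227 gf 59.6 F [ 0.5 -0.7 -2.8] j6 -0.21
shift units [0.04 0.17 0.01] roll units -0.003
```

View pics/s3.png

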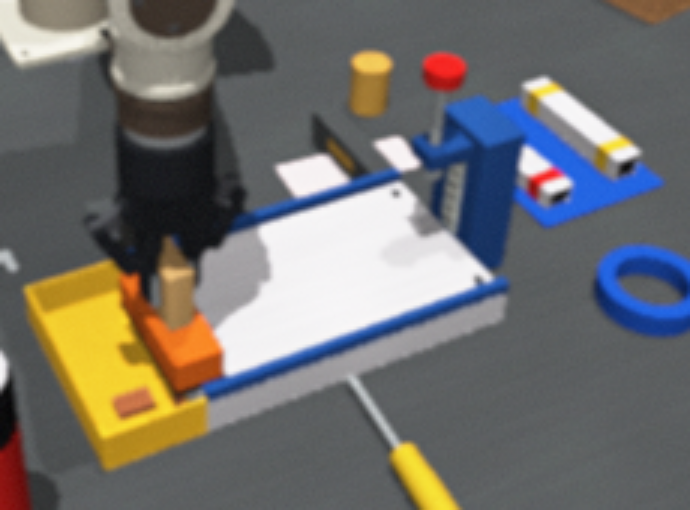

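Call:
{"fn": "apply_moves", "kwargs": {
  "commands": [
    [0, 0, -1, 0],
    [0, 0, -1, 0],
    [0.5, 1, 0, 0],
    [0.5, 1, 0, 0],
    [0.5, 1, 0, 0]
  ]
}}

```text
clock: 11.97
eef_pos: [0.5868, -0.0612, 0.1528]
tool_rot: [-0.007, 1.0, 0.0, 0.001]
ft_force: [0.4, 0.6, -3.7]
grip_width: 0.0232
grasp_force: 59.8
```

Call:
{"fn": "apply_moves", "kwargs": {
  "commands": [
    [0.5, 1, 0, 0],
    [0, 0.2, 0, 0],
    [0, 0, 0.5, 0],
    [0, 0, 0.5, 0],
    [0, 0, 0.5, 0]
  ]
}}

```text
clock: 12.38
eef_pos: [0.5768, -0.0386, 0.1211]
tool_rot: [-0.007, 1.0, -0.0, 0.0]
ft_force: [0.4, -0.5, -2.8]
grip_width: 0.0231
grasp_force: 59.9
```

Call:
{"fn": "apply_moves", "kwargs": {
  "commands": [
    [0, 0, 0.25, 0],
    [0, 0, 0.25, 0],
    [0, 0, 0, 0],
    [0, 0, 0, 0],
    [0, 0, 0, 0]
  ]
}}

```text
clock: 12.8
eef_pos: [0.5767, -0.0385, 0.1121]
tool_rot: [-0.007, 1.0, -0.0, -0.0]
ft_force: [-1.4, 0.7, -3.1]
grip_width: 0.0233
grasp_force: 59.9
```

```bash
python3 go.py 577 -122 112 90.9
```

```text
clk 12.8 pos [576.7 -38.5 112.1] yaw 90.8 tilt [-0. -0.] w 0.0233 gf 59.9 F [-1.4  0.7 -3.1] j6 -0.08
shift units [ 0.04 -4.18  0.  ] roll units -0.001
```

Call:
{"fn": "apply_moves", "kwargs": {
  "commands": [
    [0, -0.4, 0, 0],
    [0, -0.4, 0, 0],
    [0, -0.4, 0, 0],
    [0, -0.4, 0, 0],
    [0, -0.4, 0, 0]
  ]
}}

```text
clock: 13.22
eef_pos: [0.5771, -0.0793, 0.1124]
tool_rot: [-0.007, 1.0, -0.0, 0.0]
ft_force: [0.6, -0.2, -3.6]
grip_width: 0.0233
grasp_force: 59.9
```

Call:
{"fn": "apply_moves", "kwargs": {
  "commands": [
    [0, -0.4, 0, 0],
    [0, -0.4, 0, 0],
    [0, -0.4, 0, 0],
    [0, -0.4, 0, 0],
    [0, -0.4, 0, 0]
  ]
}}

```text
clock: 13.63
eef_pos: [0.5777, -0.119, 0.1123]
tool_rot: [-0.007, 1.0, -0.0, -0.0]
ft_force: [-0.3, -0.3, -2.7]
grip_width: 0.0234
grasp_force: 59.9
```

Call:
{"fn": "apply_moves", "kwargs": {
  "commands": [
    [0, -0.3, 0, 0],
    [0, 0, 0, 0],
    [0, 0, -1, 0],
    [0, 0, -1, 0],
    [0, 0, -1, 0]
  ]
}}

```text
clock: 14.05
eef_pos: [0.5773, -0.1238, 0.1724]
tool_rot: [-0.008, 1.0, 0.0, -0.001]
ft_force: [0.8, 0.4, -2.8]
grip_width: 0.0233
grasp_force: 59.7
```

Call:
{"fn": "apply_moves", "kwargs": {
  "commands": [
    [0, 1, -0.5, 0],
    [0, 1, 0, 0],
    [0, 1, 0, 0],
    [0, 1, 0, 0],
    [0, 0, 0, 0]
  ]
}}

```text
clock: 14.47
eef_pos: [0.5764, -0.0402, 0.1825]
tool_rot: [-0.01, 1.0, 0.001, -0.0]
ft_force: [-1.1, 0.0, -2.3]
grip_width: 0.0235
grasp_force: 60.1
```

```bash
python3 go.py 431 -46.5 188 0;  python3 -c "
from m import *
c=shot('wrist'); cv2.imwrite('pics/w4.png',c['image'])
c=shot('top')
print('chips',rects(c,'copper',(207,155,345,220),.014,8))"
```

```text
clk 14.5 pos [576.4 -40.2 182.5] yaw 91.1 tilt [-0.     0.003] w 0.0235 gf 60.1 F [-1.1  0.  -2.3] j6 -0.09
shift units [ 7.27 -0.17 -0.28] roll units 1.518
chips [([642.9, -171.0], [18.8, 21.5], 0.2)]
```

View pics/w4.png

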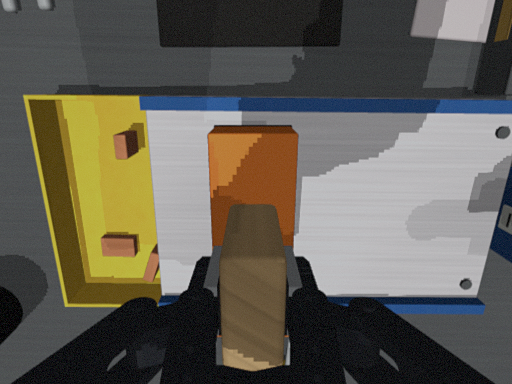

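Call:
{"fn": "apply_moves", "kwargs": {
  "commands": [
    [0.92, -0.02, -0.1, 0],
    [0.92, -0.02, 0, 0],
    [0.92, -0.02, 0, 0],
    [0.92, -0.02, 0, 0],
    [0.92, -0.02, 0, 0]
  ]
}}

```text
clock: 14.98
eef_pos: [0.4837, -0.0482, 0.1843]
tool_rot: [-0.007, 1.0, -0.0, 0.0]
ft_force: [0.2, -0.7, -3.0]
grip_width: 0.0233
grasp_force: 60.1
```

Call:
{"fn": "apply_moves", "kwargs": {
  "commands": [
    [0.92, -0.02, 0, 0],
    [0.92, -0.02, 0, 0],
    [0.92, -0.02, 0, 0],
    [0, 0, 0, 0.117],
    [0, 0, 0, 0.117]
  ]
}}

```text
clock: 15.4
eef_pos: [0.4283, -0.0502, 0.1846]
tool_rot: [0.119, 0.993, -0.0, 0.0]
ft_force: [1.1, 0.3, -2.9]
grip_width: 0.0234
grasp_force: 60.1
```

Call:
{"fn": "apply_moves", "kwargs": {
  "commands": [
    [0, 0, 0, 0.117],
    [0, 0, 0, 0.117],
    [0, 0, 0, 0.117],
    [0, 0, 0, 0.117],
    [0, 0, 0, 0.117]
  ]
}}

```text
clock: 15.82
eef_pos: [0.4295, -0.0502, 0.1845]
tool_rot: [0.412, 0.911, -0.0, 0.0]
ft_force: [0.3, -0.4, -3.6]
grip_width: 0.0237
grasp_force: 60.1
```

Call:
{"fn": "apply_moves", "kwargs": {
  "commands": [
    [0, 0, 0, 0.117],
    [0, 0, 0, 0.117],
    [0, 0, 0, 0.117],
    [0, 0, 0, 0.117],
    [0, 0, 0, 0.117]
  ]
}}

```text
clock: 16.23
eef_pos: [0.4295, -0.0502, 0.1845]
tool_rot: [0.668, 0.744, 0.0, 0.0]
ft_force: [0.1, -0.5, -3.4]
grip_width: 0.0234
grasp_force: 60.1
```

Call:
{"fn": "apply_moves", "kwargs": {
  "commands": [
    [0, 0, 0, 0.117],
    [0, 0, 0, 0],
    [0, 0, 1, 0],
    [0, 0, 1, 0],
    [0, 0, 1, 0]
  ]
}}

```text
clock: 16.65
eef_pos: [0.43, -0.0501, 0.1242]
tool_rot: [0.709, 0.706, 0.001, 0.001]
ft_force: [0.3, -0.3, -3.6]
grip_width: 0.0233
grasp_force: 60.1
```

Call:
{"fn": "apply_moves", "kwargs": {
  "commands": [
    [0, 0, 0.5, 0],
    [0, 0, 0.5, 0],
    [0, 0, 0.5, 0],
    [0, 0, 0, 0],
    [0, 0, 0, 0]
  ]
}}

```text
clock: 17.07
eef_pos: [0.4291, -0.0498, 0.0941]
tool_rot: [0.709, 0.705, -0.0, -0.0]
ft_force: [-0.5, -0.2, -1.6]
grip_width: 0.0234
grasp_force: 60.0
```

```bash
python3 go.py 429 -43 80 0
```

```text
clk 17.1 pos [429.1 -49.8  94.1] yaw -0.3 tilt [-0.001  0.   ] w 0.0234 gf 60.0 F [-0.5 -0.2 -1.6] j6 1.46
shift units [ 0.34 -0.01  0.71] roll units -0.006
```

Call:
{"fn": "apply_moves", "kwargs": {
  "commands": [
    [0.2, 0, 0.3, 0],
    [0, 0, 0.2, 0],
    [0, 0, 0.2, 0],
    [0, 0, 0, 0],
    [0, 0, 0, 0]
  ]
}}

```text
clock: 17.48
eef_pos: [0.4293, -0.0454, 0.0802]
tool_rot: [0.71, 0.705, -0.0, -0.0]
ft_force: [-0.2, 0.6, -4.0]
grip_width: 0.023
grasp_force: 60.0
```

Call:
{"fn": "apply_moves", "kwargs": {
  "commands": [
    [0, 0, 0, 0],
    [0, 0, 0, 0],
    [0, 0, 0, 0],
    [0, 0, 0, 0],
    [0, 0, 0, 0]
  ],
  "claw": 0
}}

```text
clock: 17.9
eef_pos: [0.4298, -0.0455, 0.0806]
tool_rot: [0.71, 0.705, 0.0, 0.0]
ft_force: [-0.1, -0.0, -0.2]
grip_width: 0.0821
grasp_force: 0.0
```

Call:
{"fn": "apply_moves", "kwargs": {
  "commands": [
    [0, 0, -0.5, 0],
    [0, 0, -1, 0],
    [0, 0, -1, 0],
    [0, 0, -1, 0],
    [0, 0, -1, 0]
  ]
}}

```text
clock: 18.32
eef_pos: [0.4293, -0.0455, 0.1713]
tool_rot: [0.71, 0.705, -0.0, -0.0]
ft_force: [1.0, 0.4, -0.3]
grip_width: 0.0855
grasp_force: 0.0
```

Call:
{"fn": "apply_moves", "kwargs": {
  "commands": [
    [0, 0, -1, 0],
    [0, 0, -1, 0],
    [0, 0, -1, 0],
    [0, 0, -0.5, 0],
    [0, 0, 0, 0]
  ]
}}

```text
clock: 18.73
eef_pos: [0.4311, -0.0457, 0.243]
tool_rot: [0.71, 0.705, 0.002, 0.002]
ft_force: [0.4, -0.3, -0.4]
grip_width: 0.0855
grasp_force: 0.0
```

```bash
python3 go.py 430 155 250 90;  python3 -c "
from m import *
c=shot('wrist','w5.png')
print('scr',rects(c,'orange',(0,0,512,384),.04,200),rects(c,'wood',(0,0,512,384),.1,200),'mat',rects(c,'white',(0,0,512,384),.004,300))"
```

```text
clk 18.7 pos [431.1 -45.7 243. ] yaw -0.4 tilt [ 0.006 -0.001] w 0.0855 gf 0.0 F [ 0.4 -0.3 -0.4] j6 1.47
shift units [10.03 -0.13 -0.36] roll units -1.507
scr [([429.0, -45.2], [118.4, 43.4], 89.5)] [([591.0, -119.0], [23.5, 14.7], 89.4), ([428.9, -45.0], [23.2, 48.8], 0.1)] mat [([369.0, -228.4], [139.9, 36.4], 3.8), ([613.2, -12.1], [181.9, 254.2], 0.5), ([425.6, 102.3], [26.9, 53.3], 87.6)]
```

View pics/w5.png

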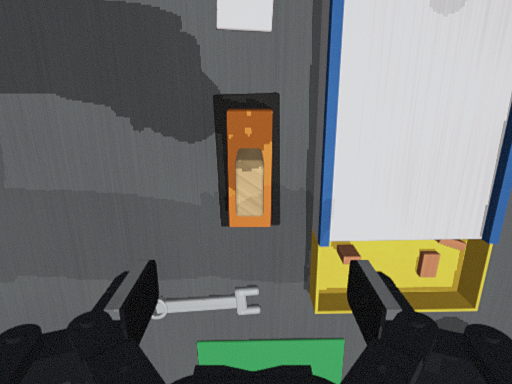

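Call:
{"fn": "apply_moves", "kwargs": {
  "commands": [
    [1, 0, 0, 0],
    [1, 0, 0, 0],
    [1, 0, 0, 0],
    [1, 0, 0, 0],
    [1, 0, 0, 0]
  ]
}}

```text
clock: 19.2
eef_pos: [0.4293, 0.0552, 0.2389]
tool_rot: [0.71, 0.704, -0.001, -0.001]
ft_force: [-0.0, -0.3, 0.3]
grip_width: 0.0852
grasp_force: 0.0
```

Call:
{"fn": "apply_moves", "kwargs": {
  "commands": [
    [1, 0, 0, 0],
    [1, 0, 0, 0],
    [1, 0, 0, 0],
    [1, 0, 0, 0],
    [1, 0, 0, 0]
  ]
}}

```text
clock: 19.62
eef_pos: [0.43, 0.1553, 0.2388]
tool_rot: [0.71, 0.705, -0.001, -0.001]
ft_force: [0.1, -1.0, -0.1]
grip_width: 0.0851
grasp_force: 0.0
```

Call:
{"fn": "apply_moves", "kwargs": {
  "commands": [
    [0, 0, 0, -0.116],
    [0, 0, 0, -0.116],
    [0, 0, 0, -0.116],
    [0, 0, 0, -0.116],
    [0, 0, 0, -0.116]
  ]
}}

```text
clock: 20.03
eef_pos: [0.4301, 0.1544, 0.2387]
tool_rot: [0.464, 0.886, -0.001, -0.001]
ft_force: [0.2, -1.0, 0.4]
grip_width: 0.0851
grasp_force: 0.0
```

Call:
{"fn": "apply_moves", "kwargs": {
  "commands": [
    [0, 0, 0, -0.116],
    [0, 0, 0, -0.116],
    [0, 0, 0, -0.116],
    [0, 0, 0, -0.116],
    [0, 0, 0, -0.116]
  ]
}}

```text
clock: 20.45
eef_pos: [0.4301, 0.1542, 0.2387]
tool_rot: [0.178, 0.984, -0.001, -0.001]
ft_force: [0.0, 0.5, 0.1]
grip_width: 0.0853
grasp_force: 0.0
```

Call:
{"fn": "apply_moves", "kwargs": {
  "commands": [
    [0, 0, 0, -0.116],
    [0, 0, 0, -0.116],
    [0, 0, 0, -0.116],
    [0, 0, 0, 0],
    [0, 0, 0, 0]
  ]
}}

```text
clock: 20.87
eef_pos: [0.4303, 0.1543, 0.2392]
tool_rot: [0.001, 1.0, -0.0, -0.001]
ft_force: [-0.2, -0.6, -0.4]
grip_width: 0.0855
grasp_force: 0.0
```

```bash
python3 go.py 430 155 250 90;  python3 -c "
from m import *
c=shot('wrist','w6.png')
print(proj(c,[[.43,.165,.042],[.43,.165,.004]]))"
```

```text
clk 20.9 pos [430.3 154.3 239.2] yaw 89.9 tilt [-0.002 -0.001] w 0.0855 gf 0.0 F [-0.2 -0.6 -0.4] j6 0.35
shift units [ 0.02  0.03 -0.54] roll units -0.002
[[263.7502128  174.30307824]
 [262.63585214 165.8767691 ]]
```

View pics/w6.png

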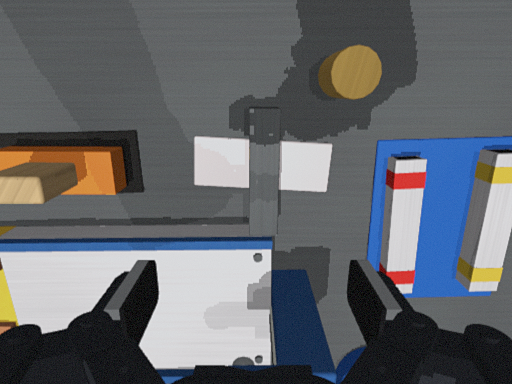

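Run:
```python
from h import *
c=dict(np.load('wrist.npz')); im=c['image']
cv2.imwrite('pics/c6.png',cv2.convertScaleAbs(cv2.resize(im[90:250,180:350],None,fx=3.5,fy=3.5),alpha=1.8))
print((ray(c,[(249,107),(280,107),(277,235),(249,235)],.042)*1000).round(1))
```

```text
[[365.6 150.8  42. ]
 [365.7 179.6  42. ]
 [495.7 179.5  42. ]
 [495.6 150.   42. ]]
```

View pics/c6.png

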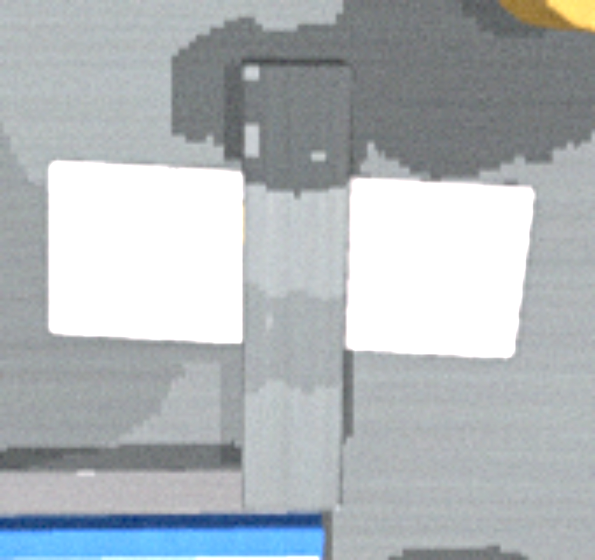

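Call:
{"fn": "apply_moves", "kwargs": {
  "commands": [
    [-0.65, 0.27, 0, 0],
    [-0.65, 0.27, 0, 0],
    [0, 0, 1, 0],
    [0, 0, 1, 0],
    [0, 0, 1, 0]
  ]
}}

```text
clock: 21.33
eef_pos: [0.4572, 0.1655, 0.1794]
tool_rot: [0.001, 1.0, 0.0, 0.0]
ft_force: [-0.2, 0.6, -0.8]
grip_width: 0.0854
grasp_force: 0.0
```

Call:
{"fn": "apply_moves", "kwargs": {
  "commands": [
    [0, 0, 1, 0],
    [0, 0, 1, 0],
    [0, 0, 1, 0],
    [0, 0, 0, 0],
    [0, 0, 0, 0]
  ]
}}

```text
clock: 21.75
eef_pos: [0.4558, 0.165, 0.1193]
tool_rot: [0.0, 1.0, -0.001, -0.002]
ft_force: [-0.5, -0.8, 0.2]
grip_width: 0.0853
grasp_force: 0.0
```

```bash
python3 go.py 455.7 165 31 90
```

```text
clk 21.8 pos [455.8 165.  119.3] yaw 90.0 tilt [-0.003 -0.001] w 0.0853 gf 0.0 F [-0.5 -0.8  0.2] j6 0.35
shift units [-0.01  0.01  4.42] roll units -0.0
```

Call:
{"fn": "apply_moves", "kwargs": {
  "commands": [
    [0, 0, 1, 0],
    [0, 0, 1, 0],
    [0, 0, 1, 0],
    [0, 0, 0.7, 0],
    [0, 0, 0.6, 0]
  ]
}}

```text
clock: 22.17
eef_pos: [0.4578, 0.1657, 0.0348]
tool_rot: [-0.0, 1.0, 0.0, 0.001]
ft_force: [-0.0, 0.1, 1.1]
grip_width: 0.0855
grasp_force: 0.0
```

Call:
{"fn": "apply_moves", "kwargs": {
  "commands": [
    [0, 0, 0, 0],
    [0, 0, 0, 0],
    [0, 0, 0, 0],
    [0, 0, 0, 0],
    [0, 0, 0, 0]
  ]
}}

```text
clock: 22.58
eef_pos: [0.4579, 0.1657, 0.0355]
tool_rot: [-0.001, 1.0, 0.0, 0.001]
ft_force: [-0.8, 1.3, 0.2]
grip_width: 0.0858
grasp_force: 0.0
```

Call:
{"fn": "apply_moves", "kwargs": {
  "commands": [
    [0, 0, 0, 0],
    [0, 0, 0, 0],
    [0, 0, 0, 0],
    [0, 0, 0, 0],
    [0, 0, 0, 0]
  ],
  "claw": 1
}}

```text
clock: 23.0
eef_pos: [0.4572, 0.1653, 0.0346]
tool_rot: [-0.001, 1.0, -0.0, 0.0]
ft_force: [0.5, -0.2, -2.6]
grip_width: 0.0293
grasp_force: 59.2
```

Call:
{"fn": "apply_moves", "kwargs": {
  "commands": [
    [0, 0, 0, 0],
    [0, 0, 0, 0],
    [0, 0, 0, 0],
    [0, 0, 0, 0],
    [0, 0, 0, 0]
  ]
}}

```text
clock: 23.42
eef_pos: [0.4572, 0.1653, 0.0345]
tool_rot: [-0.001, 1.0, -0.0, 0.0]
ft_force: [0.4, -0.6, 4.9]
grip_width: 0.029
grasp_force: 59.8
```

```bash
python3 go.py 455.7 165 31 90
```

```text
clk 23.4 pos [457.2 165.3  34.5] yaw 90.1 tilt [ 0.001 -0.   ] w 0.029 gf 59.8 F [ 0.4 -0.6  4.9] j6 0.35
shift units [ 0.07 -0.02  0.18] roll units 0.001
```

Call:
{"fn": "apply_moves", "kwargs": {
  "commands": [
    [0, 0, -0.5, 0],
    [0, 0, -1, 0],
    [0, 0, -1, 0],
    [0, 0, -1, 0],
    [0, 0, -1, 0]
  ]
}}

```text
clock: 23.83
eef_pos: [0.4556, 0.1651, 0.1245]
tool_rot: [-0.001, 1.0, -0.0, -0.001]
ft_force: [0.1, 0.1, -4.0]
grip_width: 0.0294
grasp_force: 59.8
```

Call:
{"fn": "apply_moves", "kwargs": {
  "commands": [
    [0, 0, -0.5, 0],
    [0, 0, 0, 0.114],
    [0, 0, 0, 0.114],
    [0, 0, 0, 0.114],
    [0, 0, 0, 0.114]
  ]
}}

```text
clock: 24.25
eef_pos: [0.4559, 0.1651, 0.1335]
tool_rot: [0.239, 0.971, -0.001, -0.001]
ft_force: [-0.7, -0.2, -4.3]
grip_width: 0.0294
grasp_force: 59.9
```

Call:
{"fn": "apply_moves", "kwargs": {
  "commands": [
    [0, 0, 0, 0.114],
    [0, 0, 0, 0.114],
    [0, 0, 0, 0.114],
    [0, 0, 0, 0.114],
    [0, 0, 0, 0.114]
  ]
}}

```text
clock: 24.67
eef_pos: [0.4557, 0.165, 0.1333]
tool_rot: [0.514, 0.858, -0.001, -0.001]
ft_force: [0.0, 0.0, -4.8]
grip_width: 0.0292
grasp_force: 59.9
```

Call:
{"fn": "apply_moves", "kwargs": {
  "commands": [
    [0, 0, 0, 0.114],
    [0, 0, 0, 0.114],
    [0, 0, 0, 0.114],
    [0, 0, 0, 0.114],
    [0, 0, 0, 0]
  ]
}}

```text
clock: 25.08
eef_pos: [0.4559, 0.165, 0.1333]
tool_rot: [0.701, 0.714, -0.001, -0.001]
ft_force: [-0.4, -0.0, -4.1]
grip_width: 0.0292
grasp_force: 59.9
```

```bash
python3 go.py 594 28 134.5 0.9
```

```text
clk 25.1 pos [455.9 165.  133.3] yaw 1.0 tilt [-0.003 -0.001] w 0.0292 gf 59.9 F [-0.4 -0.  -4.1] j6 1.9
shift units [-6.98  6.78 -0.07] roll units 0.002
```

Call:
{"fn": "apply_moves", "kwargs": {
  "commands": [
    [-0.87, 0, 0, 0],
    [-0.87, 0, 0, 0],
    [-0.87, 0, 0, 0],
    [-0.87, 0, 0, 0],
    [-0.87, 0, 0, 0]
  ]
}}

```text
clock: 25.5
eef_pos: [0.4578, 0.0776, 0.1336]
tool_rot: [0.699, 0.715, -0.001, -0.001]
ft_force: [-0.5, -0.2, -4.3]
grip_width: 0.0292
grasp_force: 60.0
```

Call:
{"fn": "apply_moves", "kwargs": {
  "commands": [
    [-0.87, 0, 0, 0],
    [-0.87, 0, 0, 0],
    [-0.87, 0, 0, 0],
    [0, 0.85, 0, 0],
    [0, 0.85, 0, 0]
  ]
}}

```text
clock: 25.92
eef_pos: [0.4925, 0.0257, 0.1337]
tool_rot: [0.699, 0.715, -0.001, -0.001]
ft_force: [0.9, -0.5, -3.5]
grip_width: 0.029
grasp_force: 60.1
```

Call:
{"fn": "apply_moves", "kwargs": {
  "commands": [
    [0, 0.85, 0, 0],
    [0, 0.85, 0, 0],
    [0, 0.85, 0, 0],
    [0, 0.85, 0, 0],
    [0, 0.85, 0, 0]
  ]
}}

```text
clock: 26.33
eef_pos: [0.5786, 0.0286, 0.1332]
tool_rot: [0.699, 0.715, -0.001, -0.001]
ft_force: [0.8, -0.6, -3.8]
grip_width: 0.029
grasp_force: 60.1
```

Call:
{"fn": "apply_moves", "kwargs": {
  "commands": [
    [0, 0.85, 0, 0],
    [0, 0, 0, 0],
    [0, 0, 0.6, 0],
    [0, 0, 0.6, 0],
    [0, 0, 0.6, 0]
  ]
}}

```text
clock: 26.75
eef_pos: [0.5946, 0.0289, 0.0971]
tool_rot: [0.699, 0.715, -0.001, -0.001]
ft_force: [-0.1, -0.8, -5.3]
grip_width: 0.0293
grasp_force: 60.8
```

Call:
{"fn": "apply_moves", "kwargs": {
  "commands": [
    [0, 0, 0.4, 0],
    [0, 0, 0.4, 0],
    [0, 0, 0.3, 0],
    [0, 0, 0, 0],
    [0, 0, 0, 0]
  ]
}}

```text
clock: 27.17
eef_pos: [0.5954, 0.0289, 0.0761]
tool_rot: [0.7, 0.714, -0.0, -0.0]
ft_force: [-0.8, 0.4, -4.0]
grip_width: 0.0292
grasp_force: 60.6
```

```bash
python3 go.py 593.7 67.5 66 0.9
```

```text
clk 27.2 pos [595.4  28.9  76.1] yaw 1.2 tilt [-0.001 -0.   ] w 0.0292 gf 60.6 F [-0.8  0.4 -4. ] j6 1.6
shift units [ 1.93 -0.05  0.51] roll units 0.005
```

Call:
{"fn": "apply_moves", "kwargs": {
  "commands": [
    [0.65, -0.02, 0, 0],
    [0.65, -0.02, 0, 0.005],
    [0.63, 0, 0, 0],
    [0, 0, 0, 0],
    [0, 0, 0.2, 0]
  ]
}}

```text
clock: 27.58
eef_pos: [0.5952, 0.0688, 0.0736]
tool_rot: [0.701, 0.713, 0.001, 0.001]
ft_force: [0.4, 0.1, -3.7]
grip_width: 0.0291
grasp_force: 60.6
```

Call:
{"fn": "apply_moves", "kwargs": {
  "commands": [
    [0, 0, 0.15, 0],
    [0, 0, 0.1, 0],
    [0, 0, 0, 0],
    [0, 0, 0, 0],
    [0, 0, 0, 0]
  ]
}}

```text
clock: 28.0
eef_pos: [0.5942, 0.0671, 0.0672]
tool_rot: [0.702, 0.712, -0.0, -0.0]
ft_force: [-0.5, 0.2, -4.2]
grip_width: 0.0291
grasp_force: 60.6
```

```bash
python3 go.py 593.7 67.5 66 0.9
```

```text
clk 28.0 pos [594.2  67.1  67.2] yaw 0.8 tilt [-0. -0.] w 0.0291 gf 60.6 F [-0.5  0.2 -4.2] j6 1.67
shift units [ 0.02 -0.02  0.06] roll units -0.001
```

Call:
{"fn": "apply_moves", "kwargs": {
  "commands": [
    [0, 0, 0.05, 0],
    [0, 0, 0.04, 0],
    [0, 0, 0, 0],
    [0, 0, 0, 0],
    [0, 0, 0, 0]
  ]
}}

```text
clock: 28.42
eef_pos: [0.5944, 0.0674, 0.0657]
tool_rot: [0.702, 0.712, 0.0, 0.0]
ft_force: [-0.1, -0.1, -3.1]
grip_width: 0.0291
grasp_force: 60.8
```

Call:
{"fn": "apply_moves", "kwargs": {
  "commands": [
    [0, 0, 0, 0],
    [0, 0, 0, 0],
    [0, 0, 0, 0],
    [0, 0, 0, 0],
    [0, 0, 0, 0]
  ],
  "claw": 0
}}

```text
clock: 28.83
eef_pos: [0.5945, 0.0676, 0.0659]
tool_rot: [0.702, 0.712, 0.0, 0.0]
ft_force: [0.7, -0.5, 0.4]
grip_width: 0.0855
grasp_force: 0.0
```

Call:
{"fn": "apply_moves", "kwargs": {
  "commands": [
    [0, 0, -0.4, 0],
    [0, 0, -0.8, 0],
    [0, 0, -1, 0],
    [0, 0, -1, 0],
    [0, 0, -1, 0]
  ]
}}

```text
clock: 29.25
eef_pos: [0.5941, 0.0675, 0.151]
tool_rot: [0.702, 0.712, 0.0, 0.0]
ft_force: [1.0, 1.0, 0.3]
grip_width: 0.0854
grasp_force: 0.0
```

Call:
{"fn": "apply_moves", "kwargs": {
  "commands": [
    [0, 0, -1, 0],
    [0, 0, -1, 0],
    [0, 0, -1, 0],
    [0, 0, -1, 0],
    [0, 0, -1, 0]
  ],
  "claw": 1
}}

```text
clock: 29.67
eef_pos: [0.594, 0.0675, 0.2514]
tool_rot: [0.702, 0.712, 0.0, 0.0]
ft_force: [0.8, 0.9, 0.0]
grip_width: 0.026
grasp_force: 0.0
```

Call:
{"fn": "apply_moves", "kwargs": {
  "commands": [
    [0, 0, -1, 0],
    [0, 0, 0, 0],
    [0, 0, 0, 0],
    [0, 0, 0, 0],
    [0, 0, 0, 0]
  ]
}}

```text
clock: 30.08
eef_pos: [0.5934, 0.0674, 0.2681]
tool_rot: [0.702, 0.712, -0.001, -0.001]
ft_force: [0.5, -0.0, 0.3]
grip_width: -0.0001
grasp_force: 0.0
```

```bash
python3 go.py 593.5 144 262 0.9; python3 -c "
from m import *
c=shot('top','t7.png'); print('knob',rects(c,'red',(195,155,225,190),.233))
c=shot('scene'); im=c['image']; s=blobs(im,'red',(300,160,330,190)); print([cv2.minAreaRect(q) for q in s], proj(c,[.5935,.144,.233]))
cv2.imwrite('pics/s7.png',cv2.resize(im[150:300,230:400],None,fx=4,fy=4))"
```

```text
clk 30.1 pos [593.4  67.4 268.1] yaw 0.8 tilt [-0.003 -0.   ] w -0.0001 gf 0.0 F [ 0.5 -0.   0.3] j6 1.67
shift units [3.83 0.06 0.3 ] roll units -0.001
knob []
[((317.5, 173.5), (11.0, 13.0), 90.0)] [[317.85968608 170.35161128]]
```

View pics/s7.png

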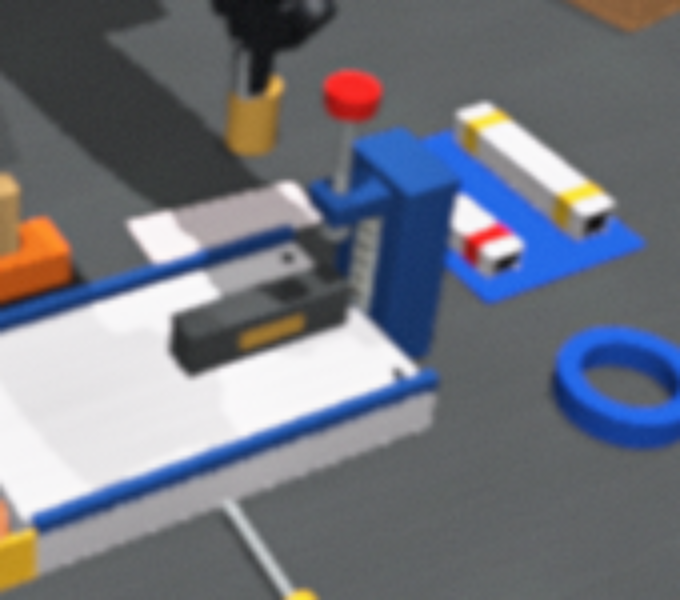

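Call:
{"fn": "apply_moves", "kwargs": {
  "commands": [
    [0.77, 0.01, 0, 0],
    [0.77, 0.01, 0, 0],
    [0.77, 0.01, 0, 0],
    [0.77, 0.01, 0, 0],
    [0.75, 0.01, 0, 0]
  ]
}}

```text
clock: 30.6
eef_pos: [0.5937, 0.145, 0.2688]
tool_rot: [0.702, 0.712, -0.001, -0.0]
ft_force: [-0.3, 0.5, -0.3]
grip_width: -0.0005
grasp_force: 0.0
```

Call:
{"fn": "apply_moves", "kwargs": {
  "commands": [
    [0, 0, 0.3, 0],
    [0, 0, 0.4, 0],
    [0, 0, 0.4, 0],
    [0, 0, 0.4, 0],
    [0, 0, 0.4, 0]
  ]
}}

```text
clock: 31.02
eef_pos: [0.5942, 0.1441, 0.2312]
tool_rot: [0.702, 0.712, 0.001, -0.0]
ft_force: [-1.2, 3.1, 5.2]
grip_width: 0.0
grasp_force: 2.2
```

Call:
{"fn": "apply_moves", "kwargs": {
  "commands": [
    [0, 0, 0.2, 0],
    [0, 0, 0.2, 0],
    [0, 0, 0.2, 0],
    [0, 0, 0, 0],
    [0, 0, 0, 0]
  ]
}}

```text
clock: 31.43
eef_pos: [0.594, 0.1439, 0.2196]
tool_rot: [0.702, 0.712, -0.0, 0.0]
ft_force: [-0.5, 2.9, 3.7]
grip_width: 0.0
grasp_force: 2.1
```

```bash
python3 go.py 593.5 144 213 0.9
```

```text
clk 31.4 pos [594.  143.9 219.6] yaw 0.8 tilt [ 0. -0.] w 0.0 gf 2.1 F [-0.5  2.9  3.7] j6 1.79
shift units [ 0.01 -0.03  0.33] roll units -0.001
```

Call:
{"fn": "apply_moves", "kwargs": {
  "commands": [
    [0, 0, 0.1, 0],
    [0, 0, 0.1, 0],
    [0, 0, 0.1, 0],
    [0, 0, 0, 0],
    [0, 0, 0, 0]
  ]
}}

```text
clock: 31.85
eef_pos: [0.5941, 0.1439, 0.2134]
tool_rot: [0.702, 0.712, -0.0, 0.0]
ft_force: [-1.4, 1.2, 3.8]
grip_width: -0.0001
grasp_force: 2.3
```

Call:
{"fn": "apply_moves", "kwargs": {
  "commands": [
    [0, 0, 0.05, 0],
    [0, 0, 0.05, 0],
    [0, 0, 0, 0],
    [0, 0, 0, 0],
    [0, 0, 0, 0]
  ]
}}

```text
clock: 32.27
eef_pos: [0.5941, 0.1439, 0.2131]
tool_rot: [0.702, 0.712, 0.0, 0.001]
ft_force: [-1.8, 0.2, 9.8]
grip_width: -0.0001
grasp_force: 5.1
```

```bash
python3 go.py 593.5 144 213 0.9
```

```text
clk 32.3 pos [594.1 143.9 213.1] yaw 0.8 tilt [ 0.001 -0.   ] w -0.0001 gf 5.1 F [-1.8  0.2  9.8] j6 1.79
shift units [ 0.01 -0.03  0.  ] roll units -0.001
```

Call:
{"fn": "apply_moves", "kwargs": {
  "commands": [
    [0, 0, 0.03, 0],
    [0, 0, 0, 0],
    [0, 0, 0, 0],
    [0, 0, 0, 0],
    [0, 0, 0, 0]
  ]
}}

```text
clock: 32.68
eef_pos: [0.5941, 0.1439, 0.2131]
tool_rot: [0.702, 0.712, 0.001, 0.001]
ft_force: [-2.4, 0.2, 13.1]
grip_width: -0.0003
grasp_force: 6.2
```

Call:
{"fn": "apply_moves", "kwargs": {
  "commands": [
    [0, 0, 0, 0],
    [0, 0, 0, 0],
    [0, 0, 0, 0],
    [0, 0, 0, 0],
    [0, 0, 0, 0]
  ]
}}

```text
clock: 33.1
eef_pos: [0.5941, 0.1439, 0.2131]
tool_rot: [0.702, 0.712, 0.001, 0.001]
ft_force: [-3.3, -0.1, 11.7]
grip_width: -0.0001
grasp_force: 6.2
```

Call:
{"fn": "apply_moves", "kwargs": {
  "commands": [
    [0, 0, 0, 0],
    [0, 0, 0, 0],
    [0, 0, 0, 0],
    [0, 0, 0, 0],
    [0, 0, 0, 0]
  ]
}}

```text
clock: 33.52
eef_pos: [0.5941, 0.1439, 0.213]
tool_rot: [0.702, 0.712, 0.001, 0.001]
ft_force: [-3.4, 0.3, 12.8]
grip_width: -0.0
grasp_force: 6.2
```

Call:
{"fn": "apply_moves", "kwargs": {
  "commands": [
    [0, 0, 0, 0],
    [0, 0, 0, 0],
    [0, 0, -0.5, 0],
    [0, 0, -0.6, 0],
    [0, 0, -0.6, 0]
  ]
}}

```text
clock: 33.93
eef_pos: [0.5937, 0.1437, 0.2449]
tool_rot: [0.702, 0.712, -0.001, -0.0]
ft_force: [0.9, 0.2, 1.6]
grip_width: 0.0001
grasp_force: 0.8
```

Call:
{"fn": "apply_moves", "kwargs": {
  "commands": [
    [0, 0, -0.6, 0],
    [0, 0, -0.6, 0],
    [0, 0, 0, 0],
    [-0.95, 0, 0, 0],
    [-0.95, 0, 0, 0]
  ]
}}

```text
clock: 34.35
eef_pos: [0.5941, 0.1062, 0.2674]
tool_rot: [0.701, 0.713, -0.001, -0.0]
ft_force: [0.3, -0.1, -0.4]
grip_width: -0.0
grasp_force: 0.0
```

Call:
{"fn": "apply_moves", "kwargs": {
  "commands": [
    [-0.95, 0, 0, 0],
    [-0.95, 0, 0, 0],
    [0, 0, 0, 0],
    [0, 0, 0, 0],
    [0, 0, 0, 0]
  ],
  "claw": 0
}}

```text
clock: 34.77
eef_pos: [0.5948, 0.0682, 0.2679]
tool_rot: [0.702, 0.712, -0.001, -0.001]
ft_force: [0.4, 1.2, -0.6]
grip_width: 0.0603
grasp_force: 0.0
```

```bash
python3 go.py 594.4 67.4 66 0.9; python3 -c "
from m import *
c=shot('wrist','w8.png'); cs=shot('scene')
s=blobs(cs['image'],'red',(300,160,330,200)); print('knob px',[cv2.minAreaRect(q) for q in s])
print('chips',rects(c,'copper',(0,0,512,384),.01,60))
print(proj(c,[[.594,.04,.073],[.594,.094,.073]]))"
```

```text
clk 34.8 pos [594.8  68.2 267.9] yaw 0.8 tilt [-0.002 -0.   ] w 0.0603 gf 0.0 F [ 0.4  1.2 -0.6] j6 1.67
shift units [-0.04 -0.   10.09] roll units -0.001
knob px [((317.5, 173.5), (11.0, 13.0), 90.0)]
chips [([539.1, -169.8], [21.0, 10.1], 0.9), ([644.8, -171.6], [31.0, 19.5], 89.1), ([662.6, -145.4], [9.6, 30.3], 72.8), ([379.4, -104.0], [64.4, 30.1], 89.6), ([416.3, -61.4], [48.0, 129.5], 0.8)]
[[251.88449764 201.38819694]
 [252.64804109 148.07466272]]
```

View pics/w8.png

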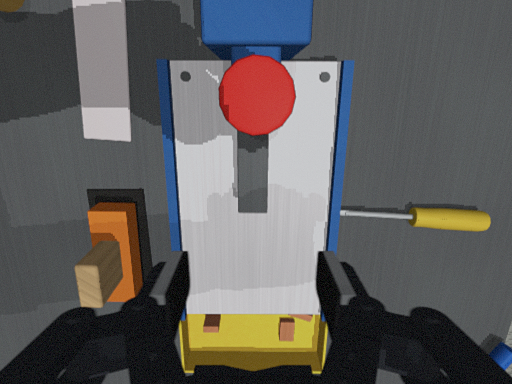

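Call:
{"fn": "apply_moves", "kwargs": {
  "commands": [
    [0, 0, 1, 0],
    [0, 0, 1, 0],
    [0, 0, 1, 0],
    [0, 0, 1, 0],
    [0, 0, 1, 0]
  ]
}}

```text
clock: 35.28
eef_pos: [0.595, 0.0692, 0.1679]
tool_rot: [0.701, 0.713, 0.0, 0.0]
ft_force: [-0.1, 0.0, 0.4]
grip_width: 0.0854
grasp_force: 0.0
```

Call:
{"fn": "apply_moves", "kwargs": {
  "commands": [
    [0, 0, 1, 0],
    [0, 0, 1, 0],
    [0, 0, 1, 0],
    [0, 0, 1, 0],
    [0, 0, 0.7, 0]
  ]
}}

```text
clock: 35.7
eef_pos: [0.5941, 0.0691, 0.0727]
tool_rot: [0.701, 0.713, -0.001, -0.001]
ft_force: [-0.4, -0.1, 0.5]
grip_width: 0.0855
grasp_force: 0.0
```

Call:
{"fn": "apply_moves", "kwargs": {
  "commands": [
    [0, 0, 0.2, 0],
    [0, 0, 0, 0],
    [0, 0, 0, 0],
    [0, 0, 0, 0],
    [0, 0, 0, 0]
  ]
}}

```text
clock: 36.12
eef_pos: [0.5962, 0.0684, 0.0724]
tool_rot: [0.702, 0.712, 0.001, 0.001]
ft_force: [0.7, -0.3, 0.5]
grip_width: 0.0855
grasp_force: 0.0
```

Call:
{"fn": "apply_moves", "kwargs": {
  "commands": [
    [0, 0, 0, 0],
    [0, 0, 0, 0],
    [0, 0, 0, 0],
    [0, 0, 0, 0],
    [0, 0, 0, 0]
  ],
  "claw": 1
}}

```text
clock: 36.53
eef_pos: [0.5954, 0.068, 0.0715]
tool_rot: [0.702, 0.712, 0.0, 0.0]
ft_force: [-0.9, -1.2, -2.1]
grip_width: 0.0288
grasp_force: 60.6
```

Call:
{"fn": "apply_moves", "kwargs": {
  "commands": [
    [0, 0, 0, 0],
    [0, 0, 0, 0],
    [0, 0, 0, 0],
    [0, 0, 0, 0],
    [0, 0, 0, 0]
  ]
}}

```text
clock: 36.95
eef_pos: [0.5954, 0.068, 0.0713]
tool_rot: [0.702, 0.712, 0.0, 0.0]
ft_force: [-1.0, -1.5, 4.9]
grip_width: 0.0287
grasp_force: 61.4
```

```bash
python3 go.py 429.5 136 66 0.9
```

```text
clk 37.0 pos [595.4  68.   71.3] yaw 0.8 tilt [ 0.001 -0.   ] w 0.0287 gf 61.4 F [-1.  -1.5  4.9] j6 1.67
shift units [ 3.52 -8.25  0.26] roll units -0.001
```

Call:
{"fn": "apply_moves", "kwargs": {
  "commands": [
    [0, 0, -0.3, 0],
    [-0.5, 0, 0, 0],
    [-0.7, 0, 0, 0],
    [-0.7, 0, 0, 0],
    [-0.35, 0, 0, 0]
  ]
}}

```text
clock: 37.37
eef_pos: [0.5951, 0.0202, 0.076]
tool_rot: [0.703, 0.712, -0.001, -0.0]
ft_force: [-0.5, 0.8, -4.3]
grip_width: 0.029
grasp_force: 60.6
```

Call:
{"fn": "apply_moves", "kwargs": {
  "commands": [
    [0, 0, -1, 0],
    [0, 0, -1, 0],
    [0, 0, -1, 0],
    [0, -0.92, 0, 0],
    [0, -0.92, 0, 0]
  ]
}}

```text
clock: 37.78
eef_pos: [0.5606, 0.0213, 0.1383]
tool_rot: [0.702, 0.712, 0.002, 0.001]
ft_force: [-0.4, -0.4, -5.2]
grip_width: 0.029
grasp_force: 60.8
```

Call:
{"fn": "apply_moves", "kwargs": {
  "commands": [
    [0, -0.92, 0, 0],
    [0, -0.92, 0, 0],
    [0, -0.92, 0, 0],
    [0, -0.92, 0, 0],
    [0, -0.92, 0, 0]
  ]
}}

```text
clock: 38.2
eef_pos: [0.4657, 0.0202, 0.1366]
tool_rot: [0.702, 0.712, -0.0, -0.0]
ft_force: [-0.1, 0.4, -4.5]
grip_width: 0.0291
grasp_force: 60.8
```

Call:
{"fn": "apply_moves", "kwargs": {
  "commands": [
    [0, -0.92, 0, 0],
    [0, -0.92, 0, 0],
    [0.95, 0, 0, 0],
    [0.95, 0, 0, 0],
    [0.95, 0, 0, 0]
  ]
}}

```text
clock: 38.62
eef_pos: [0.429, 0.077, 0.137]
tool_rot: [0.703, 0.711, 0.0, 0.0]
ft_force: [1.0, -0.6, -4.0]
grip_width: 0.0291
grasp_force: 60.8
```

Call:
{"fn": "apply_moves", "kwargs": {
  "commands": [
    [0.95, 0, 0, 0],
    [0.95, 0, 0, 0],
    [0.95, 0, 0, 0],
    [0, 0, 0, 0.068],
    [0, 0, 0, 0]
  ]
}}

```text
clock: 39.03
eef_pos: [0.4285, 0.1347, 0.1368]
tool_rot: [0.727, 0.687, -0.0, 0.0]
ft_force: [-0.0, 0.4, -5.0]
grip_width: 0.0288
grasp_force: 60.9
```

```bash
python3 go.py 428 137 41 -3.2
```

```text
clk 39.0 pos [428.5 134.7 136.8] yaw -3.3 tilt [-0. -0.] w 0.0288 gf 60.9 F [-0.   0.4 -5. ] j6 1.93
shift units [ 0.12 -0.03  4.79] roll units -0.001
```

Call:
{"fn": "apply_moves", "kwargs": {
  "commands": [
    [0.12, 0, 1, 0],
    [0, 0, 1, 0],
    [0, 0, 1, 0],
    [0, 0, 0.8, 0],
    [0, 0, 0.4, 0]
  ]
}}

```text
clock: 39.45
eef_pos: [0.4272, 0.1354, 0.0509]
tool_rot: [0.727, 0.687, -0.002, -0.001]
ft_force: [-1.4, -0.8, -5.0]
grip_width: 0.0289
grasp_force: 60.7
```

Call:
{"fn": "apply_moves", "kwargs": {
  "commands": [
    [0, 0, 0.2, 0],
    [0, 0, 0.2, 0],
    [0, 0, 0, 0],
    [0, 0, 0, 0],
    [0, 0, 0, 0]
  ]
}}

```text
clock: 39.87
eef_pos: [0.4295, 0.1372, 0.0457]
tool_rot: [0.727, 0.687, 0.001, 0.0]
ft_force: [0.0, 0.0, -4.1]
grip_width: 0.029
grasp_force: 60.7
```

```bash
python3 go.py 428 137 41 -3.2
```

```text
clk 39.9 pos [429.5 137.2  45.7] yaw -3.2 tilt [0.002 0.001] w 0.029 gf 60.7 F [ 0.   0.  -4.1] j6 1.94
shift units [-0.02 -0.07  0.24] roll units -0.0
```

Call:
{"fn": "apply_moves", "kwargs": {
  "commands": [
    [0, 0, 0.13, 0],
    [0, 0, 0.11, 0],
    [0, 0, 0.02, 0],
    [0, 0, 0, 0],
    [0, 0, 0, 0]
  ]
}}

```text
clock: 40.28
eef_pos: [0.4293, 0.1373, 0.0402]
tool_rot: [0.727, 0.687, 0.001, 0.0]
ft_force: [-0.7, -0.1, 0.4]
grip_width: 0.029
grasp_force: 61.4
```

Call:
{"fn": "apply_moves", "kwargs": {
  "commands": [
    [0, 0, 0, 0],
    [0, 0, 0, 0],
    [0, 0, 0, 0],
    [0, 0, 0, 0],
    [0, 0, 0, 0]
  ],
  "claw": 0
}}

```text
clock: 40.7
eef_pos: [0.4287, 0.1371, 0.0397]
tool_rot: [0.727, 0.687, 0.0, 0.0]
ft_force: [-0.5, -0.7, 0.6]
grip_width: 0.0846
grasp_force: 0.0
```

Call:
{"fn": "apply_moves", "kwargs": {
  "commands": [
    [0, 0, -0.4, 0],
    [0, 0, -1, 0],
    [0, 0, -1, 0],
    [0, 0, -1, 0],
    [0, 0, -1, 0]
  ]
}}

```text
clock: 41.12
eef_pos: [0.4285, 0.137, 0.1291]
tool_rot: [0.727, 0.687, 0.0, -0.0]
ft_force: [-0.5, 0.3, -0.6]
grip_width: 0.0856
grasp_force: 0.0
```

Call:
{"fn": "apply_moves", "kwargs": {
  "commands": [
    [0, 0, -1, 0],
    [0, 0, -1, 0],
    [0, 0, -1, 0],
    [0, 0, -1, -0.113],
    [0, 0, -1, -0.113]
  ]
}}

```text
clock: 41.53
eef_pos: [0.4284, 0.1369, 0.2294]
tool_rot: [0.638, 0.77, 0.0, 0.0]
ft_force: [1.1, -0.3, -0.1]
grip_width: 0.0854
grasp_force: 0.0
```

Call:
{"fn": "apply_moves", "kwargs": {
  "commands": [
    [0, 0, 0, -0.113],
    [0, 0, 0, -0.113],
    [0, 0, 0, -0.113],
    [0, 0, 0, -0.113],
    [0, 0, 0, -0.113]
  ]
}}

```text
clock: 41.95
eef_pos: [0.4285, 0.137, 0.2284]
tool_rot: [0.386, 0.922, 0.0, 0.0]
ft_force: [-0.1, 0.6, 0.0]
grip_width: 0.0856
grasp_force: 0.0
```

Call:
{"fn": "apply_moves", "kwargs": {
  "commands": [
    [0, 0, 0, -0.113],
    [0, 0, 0, -0.113],
    [0, 0, 0, -0.113],
    [0, 0, 0, -0.113],
    [0, 0, 0, -0.113]
  ]
}}

```text
clock: 42.37
eef_pos: [0.4285, 0.137, 0.2283]
tool_rot: [0.1, 0.995, 0.0, 0.0]
ft_force: [0.2, -1.0, -0.4]
grip_width: 0.0856
grasp_force: 0.0
```

Call:
{"fn": "apply_moves", "kwargs": {
  "commands": [
    [0, 0, 0, -0.113],
    [0, 0, 0, -0.113],
    [-0.5, 0.8, 0, 0],
    [-0.5, 0.8, 0, 0],
    [-0.5, 0.8, 0, 0]
  ]
}}

```text
clock: 42.78
eef_pos: [0.4574, 0.1862, 0.2285]
tool_rot: [-0.014, 1.0, 0.0, 0.0]
ft_force: [0.6, -0.2, -0.4]
grip_width: 0.0852
grasp_force: 0.0
```

Call:
{"fn": "apply_moves", "kwargs": {
  "commands": [
    [-0.5, 0.8, 0, 0],
    [-0.5, 0.8, 0, 0],
    [-0.5, 0.8, 0, 0],
    [-0.5, 0.8, 0, 0],
    [-0.5, 0.8, 0, 0]
  ]
}}

```text
clock: 43.2
eef_pos: [0.505, 0.2681, 0.2282]
tool_rot: [-0.015, 1.0, 0.0, -0.0]
ft_force: [0.2, -0.1, 0.2]
grip_width: 0.0856
grasp_force: 0.0
```

```bash
python3 go.py 529 319 220 92.2; python3 -c "
from m import *
c=shot('wrist','w9.png')
A=(0,0,512,384)
print('red',rects(c,'red',A,.026,60)); print('yel',rects(c,'yellow',A,.032,60)); print('white',rects(c,'white',A,.026,300))
c=shot('top'); print('scr',rects(c,'orange',(240,220,320,270),.04),'bars',rects(c,'red',(112,180,175,262),.026),rects(c,'yellow',(112,180,175,255),.032))"
```

```text
clk 43.2 pos [505.  268.1 228.2] yaw 91.7 tilt [-0.  0.] w 0.0856 gf 0.0 F [ 0.2 -0.1  0.2] j6 0.46
shift units [-1.27  2.51  0.41] roll units -0.008
red [([556.6, 323.7], [15.9, 32.4], 1.7), ([441.4, 318.2], [16.5, 32.3], 1.7)]
yel [([550.0, 417.9], [32.8, 16.2], 89.6), ([434.1, 416.1], [16.0, 32.3], 0.6)]
white [([601.2, 75.4], [169.3, 196.8], 0.8), ([513.7, 322.3], [69.5, 32.1], 2.9), ([493.6, 420.4], [99.6, 32.7], 1.1), ([429.0, 172.0], [139.3, 50.6], 86.6)]
scr [([429.8, -46.4], [118.7, 44.8], 89.5)] bars [] []
```

View pics/w9.png

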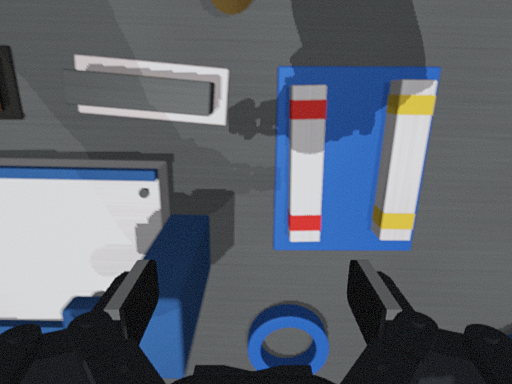

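Call:
{"fn": "apply_moves", "kwargs": {
  "commands": [
    [-0.42, 0.88, 0, -0.012],
    [-0.42, 0.88, 0, 0],
    [-0.42, 0.87, 0, 0],
    [0, 0, 1, 0],
    [0, 0, 1, 0]
  ]
}}

```text
clock: 43.72
eef_pos: [0.5289, 0.3218, 0.1889]
tool_rot: [-0.021, 1.0, 0.001, 0.002]
ft_force: [0.6, 0.3, -1.2]
grip_width: 0.0856
grasp_force: 0.0
```

Call:
{"fn": "apply_moves", "kwargs": {
  "commands": [
    [0, 0, 1, 0],
    [0, 0, 1, 0],
    [0, 0, 1, 0],
    [0, 0, 1, 0],
    [0, 0, 0, 0]
  ]
}}

```text
clock: 44.13
eef_pos: [0.525, 0.3185, 0.1035]
tool_rot: [-0.021, 1.0, -0.002, -0.004]
ft_force: [-0.9, -0.6, -0.6]
grip_width: 0.0853
grasp_force: 0.0
```

```bash
python3 go.py 529 321.5 28 92.5; python3 -c "
from m import *
c=dict(np.load('wrist.npz'))
print(ray(c,[(65,70),(213,80),(213,116),(68,104)],.042).round(3).tolist(), ray(c,[(78,55),(228,68),(225,125),(78,111)],.004).round(3).tolist())"
```

```text
clk 44.1 pos [525.  318.5 103.5] yaw 92.4 tilt [-0.008 -0.005] w 0.0853 gf 0.0 F [-0.9 -0.6 -0.6] j6 0.5
shift units [-0.23  0.16  3.77] roll units -0.002
[[0.414, 0.102, 0.042], [0.418, 0.231, 0.042], [0.449, 0.23, 0.042], [0.442, 0.101, 0.042]] [[0.399, 0.097, 0.004], [0.406, 0.241, 0.004], [0.461, 0.238, 0.004], [0.451, 0.09, 0.004]]
```

Call:
{"fn": "apply_moves", "kwargs": {
  "commands": [
    [0, 0, 0, 0],
    [0, 0, 1, 0],
    [0, 0, 1, 0],
    [0, 0, 0.8, 0],
    [0, 0, 0.4, 0]
  ]
}}

```text
clock: 44.55
eef_pos: [0.528, 0.3206, 0.0438]
tool_rot: [-0.021, 1.0, -0.0, -0.0]
ft_force: [0.1, -0.7, 0.5]
grip_width: 0.0856
grasp_force: 0.0
```

Call:
{"fn": "apply_moves", "kwargs": {
  "commands": [
    [0, 0, 0.2, 0],
    [0, 0, 0, 0],
    [0, 0, 0, 0],
    [0, 0, 0, 0],
    [0, 0, 0, 0]
  ]
}}

```text
clock: 44.97
eef_pos: [0.5289, 0.3213, 0.0411]
tool_rot: [-0.021, 1.0, 0.001, 0.001]
ft_force: [1.0, -0.5, 0.4]
grip_width: 0.0854
grasp_force: 0.0
```

```bash
python3 go.py 529 321.5 28 92.5
```

```text
clk 45.0 pos [528.9 321.3  41.1] yaw 92.4 tilt [0.002 0.001] w 0.0854 gf 0.0 F [ 1.  -0.5  0.4] j6 0.5
shift units [-0.    0.01  0.65] roll units -0.001
```

Call:
{"fn": "apply_moves", "kwargs": {
  "commands": [
    [0, 0, 0.3, 0],
    [0, 0, 0.25, 0],
    [0, 0, 0.1, 0],
    [0, 0, 0, 0],
    [0, 0, 0, 0]
  ]
}}

```text
clock: 45.38
eef_pos: [0.5277, 0.3207, 0.0262]
tool_rot: [-0.021, 1.0, -0.0, -0.0]
ft_force: [0.0, 0.1, 0.5]
grip_width: 0.0849
grasp_force: 0.0
```

Call:
{"fn": "apply_moves", "kwargs": {
  "commands": [
    [0, 0, 0, 0],
    [0, 0, 0, 0],
    [0, 0, 0, 0],
    [0, 0, 0, 0],
    [0, 0, 0, 0]
  ],
  "claw": 1
}}

```text
clock: 45.8
eef_pos: [0.5285, 0.3213, 0.0275]
tool_rot: [-0.021, 1.0, 0.001, 0.001]
ft_force: [-0.1, -0.5, -1.8]
grip_width: 0.0308
grasp_force: 60.6
```

Call:
{"fn": "apply_moves", "kwargs": {
  "commands": [
    [0, 0, 0, 0],
    [0, 0, 0, 0],
    [0, 0, 0, 0],
    [0, 0, 0, 0],
    [0, 0, 0, 0]
  ]
}}

```text
clock: 46.22
eef_pos: [0.5285, 0.3212, 0.0272]
tool_rot: [-0.021, 1.0, 0.0, 0.001]
ft_force: [0.4, 0.6, 3.8]
grip_width: 0.0308
grasp_force: 61.4
```

```bash
python3 go.py 529 321.5 28 92.5
```

```text
clk 46.2 pos [528.5 321.2  27.2] yaw 92.4 tilt [0.001 0.001] w 0.0308 gf 61.4 F [0.4 0.6 3.8] j6 0.5
shift units [-0.03  0.01 -0.04] roll units -0.001
```

Call:
{"fn": "apply_moves", "kwargs": {
  "commands": [
    [0, 0, -0.5, 0],
    [0, 0, -1, 0],
    [0, 0, -1, 0],
    [0, 0, -1, 0],
    [0, 0, -1, 0]
  ]
}}

```text
clock: 46.63
eef_pos: [0.527, 0.32, 0.1167]
tool_rot: [-0.021, 1.0, -0.001, -0.001]
ft_force: [0.4, 0.6, -3.2]
grip_width: 0.0307
grasp_force: 60.6
```

Call:
{"fn": "apply_moves", "kwargs": {
  "commands": [
    [0, 0, -1, 0],
    [0, 0, 0, 0.117],
    [0, 0, 0, 0.117],
    [0, 0, 0, 0.117],
    [0, 0, 0, 0.117]
  ]
}}

```text
clock: 47.05
eef_pos: [0.5271, 0.3201, 0.1361]
tool_rot: [0.225, 0.974, -0.001, -0.001]
ft_force: [-0.0, -0.2, -3.0]
grip_width: 0.0308
grasp_force: 60.6
```

Call:
{"fn": "apply_moves", "kwargs": {
  "commands": [
    [0, 0, 0, 0.117],
    [0, 0, 0, 0.117],
    [0, 0, 0, 0.117],
    [0, 0, 0, 0.117],
    [0, 0, 0, 0.117]
  ]
}}

```text
clock: 47.47
eef_pos: [0.5271, 0.32, 0.1358]
tool_rot: [0.508, 0.861, -0.002, -0.001]
ft_force: [0.1, 0.1, -3.3]
grip_width: 0.0306
grasp_force: 60.6
```

Call:
{"fn": "apply_moves", "kwargs": {
  "commands": [
    [0, 0, 0, 0.117],
    [0, 0, 0, 0.117],
    [0, 0, 0, 0.117],
    [0, 0, 0, 0.117],
    [0, 0, 0, 0]
  ]
}}

```text
clock: 47.88
eef_pos: [0.5271, 0.3201, 0.1358]
tool_rot: [0.701, 0.713, -0.002, -0.0]
ft_force: [0.6, -1.0, -3.3]
grip_width: 0.031
grasp_force: 60.6
```

```bash
python3 go.py 460 12 137 0.9
```

```text
clk 47.9 pos [527.1 320.1 135.8] yaw 1.0 tilt [-0.002 -0.002] w 0.031 gf 60.6 F [ 0.6 -1.  -3.3] j6 2.1
shift units [-15.34  -3.64  -0.02] roll units 0.002
```

Call:
{"fn": "apply_moves", "kwargs": {
  "commands": [
    [-0.5, -0.91, 0, 0],
    [-0.9, -0.91, 0, 0],
    [-0.96, -0.91, 0, 0],
    [-0.96, -0.91, 0, 0],
    [-0.96, 0, 0, 0]
  ]
}}

```text
clock: 48.3
eef_pos: [0.4522, 0.2321, 0.1358]
tool_rot: [0.698, 0.716, -0.003, -0.001]
ft_force: [-0.3, -0.8, -2.8]
grip_width: 0.0305
grasp_force: 60.8
```

Call:
{"fn": "apply_moves", "kwargs": {
  "commands": [
    [-0.96, 0, 0, 0],
    [-0.96, 0, 0, 0],
    [-0.96, 0, 0, 0],
    [-0.96, 0, 0, 0],
    [-0.96, 0, 0, 0]
  ]
}}

```text
clock: 48.72
eef_pos: [0.4581, 0.1366, 0.1365]
tool_rot: [0.699, 0.715, -0.001, -0.0]
ft_force: [0.5, -0.5, -2.9]
grip_width: 0.0309
grasp_force: 60.8
```

Call:
{"fn": "apply_moves", "kwargs": {
  "commands": [
    [-0.96, 0, 0, 0],
    [-0.96, 0, 0, 0],
    [-0.96, 0, 0, 0],
    [-0.96, 0, 0, 0],
    [-0.96, 0, 0, 0]
  ]
}}

```text
clock: 49.13
eef_pos: [0.46, 0.0407, 0.1365]
tool_rot: [0.699, 0.715, -0.001, -0.0]
ft_force: [-0.5, 0.2, -2.8]
grip_width: 0.0308
grasp_force: 60.8
```

Call:
{"fn": "apply_moves", "kwargs": {
  "commands": [
    [-0.96, 0, 0, 0],
    [-0.5, 0.4, 0, 0],
    [0, 0.9, 0, 0],
    [0, 0.9, 0, 0],
    [0, 0.9, 0, 0]
  ]
}}

```text
clock: 49.55
eef_pos: [0.5241, 0.0136, 0.1367]
tool_rot: [0.699, 0.715, -0.0, -0.0]
ft_force: [-0.1, -0.4, -2.1]
grip_width: 0.031
grasp_force: 60.8
```

Call:
{"fn": "apply_moves", "kwargs": {
  "commands": [
    [0, 0.9, 0, 0],
    [0, 0.9, 0, 0],
    [0, 0.9, 0, 0],
    [0, 0.9, 0, 0],
    [0, 0, 0, 0]
  ]
}}

```text
clock: 49.97
eef_pos: [0.5989, 0.0156, 0.1362]
tool_rot: [0.699, 0.715, 0.001, 0.001]
ft_force: [0.6, -0.6, -2.2]
grip_width: 0.0308
grasp_force: 60.9
```

```bash
python3 go.py 594 12 63 0.9
```

```text
clk 50.0 pos [598.9  15.6 136.2] yaw 1.3 tilt [0.003 0.   ] w 0.0308 gf 60.9 F [ 0.6 -0.6 -2.2] j6 1.57
shift units [-0.18 -0.26  3.66] roll units 0.007
```

Call:
{"fn": "apply_moves", "kwargs": {
  "commands": [
    [-0.2, -0.26, 0, 0.006],
    [0, 0, 0.6, 0],
    [0, 0, 0.8, 0],
    [0, 0, 0.8, 0],
    [0, 0, 0.6, 0]
  ]
}}

```text
clock: 50.38
eef_pos: [0.588, 0.011, 0.0793]
tool_rot: [0.702, 0.712, -0.001, -0.001]
ft_force: [-0.2, 0.2, -3.3]
grip_width: 0.0309
grasp_force: 60.9
```

Call:
{"fn": "apply_moves", "kwargs": {
  "commands": [
    [0, 0, 0.4, 0],
    [0, 0, 0.2, 0],
    [0, 0, 0, 0],
    [0, 0, 0, 0],
    [0, 0, 0, 0]
  ]
}}

```text
clock: 50.8
eef_pos: [0.5909, 0.0112, 0.0697]
tool_rot: [0.702, 0.712, 0.001, 0.001]
ft_force: [0.7, 0.6, -2.7]
grip_width: 0.0309
grasp_force: 60.9
```

```bash
python3 go.py 594 54 58.5 0.9
```

```text
clk 50.8 pos [590.9  11.2  69.7] yaw 0.8 tilt [ 0.002 -0.   ] w 0.0309 gf 60.9 F [ 0.7  0.6 -2.7] j6 1.58
shift units [2.14 0.18 0.56] roll units -0.002
```

Call:
{"fn": "apply_moves", "kwargs": {
  "commands": [
    [0.5, 0.1, 0, 0],
    [0.7, 0.05, 0, 0],
    [0.6, 0, 0, 0],
    [0.34, 0, 0, 0],
    [0, 0, 0.2, 0]
  ]
}}

```text
clock: 51.22
eef_pos: [0.5934, 0.0568, 0.0655]
tool_rot: [0.701, 0.713, 0.001, 0.0]
ft_force: [-0.3, -0.0, -2.3]
grip_width: 0.0311
grasp_force: 60.9
```

Call:
{"fn": "apply_moves", "kwargs": {
  "commands": [
    [0, 0, 0.15, 0],
    [0, 0, 0.1, 0],
    [0, 0, 0, 0],
    [0, 0, 0, 0],
    [0, 0, 0, 0]
  ]
}}

```text
clock: 51.63
eef_pos: [0.5927, 0.0536, 0.0596]
tool_rot: [0.703, 0.712, -0.0, -0.0]
ft_force: [-0.0, 0.1, -2.6]
grip_width: 0.0308
grasp_force: 60.9
```

```bash
python3 go.py 594 54 58.2 0.9
```

```text
clk 51.6 pos [592.7  53.6  59.6] yaw 0.7 tilt [-0. -0.] w 0.0308 gf 60.9 F [-0.   0.1 -2.6] j6 1.65
shift units [0.02 0.07 0.07] roll units -0.003
```

Call:
{"fn": "apply_moves", "kwargs": {
  "commands": [
    [0, 0.06, 0.05, 0],
    [0, 0, 0.04, 0],
    [0, 0, 0, 0],
    [0, 0, 0, 0],
    [0, 0, 0, 0]
  ]
}}

```text
clock: 52.05
eef_pos: [0.5943, 0.0539, 0.0583]
tool_rot: [0.702, 0.712, 0.0, 0.0]
ft_force: [0.2, -0.3, -0.2]
grip_width: 0.0308
grasp_force: 61.1
```

Call:
{"fn": "apply_moves", "kwargs": {
  "commands": [
    [0, 0, 0, 0],
    [0, 0, 0, 0],
    [0, 0, 0, 0],
    [0, 0, 0, 0],
    [0, 0, 0, 0]
  ],
  "claw": 0
}}

```text
clock: 52.47
eef_pos: [0.594, 0.0542, 0.0581]
tool_rot: [0.702, 0.712, 0.0, 0.0]
ft_force: [0.0, -0.3, 0.2]
grip_width: 0.0852
grasp_force: 0.0
```

Call:
{"fn": "apply_moves", "kwargs": {
  "commands": [
    [0, 0, -0.4, 0],
    [0, 0, -0.8, 0],
    [0, 0, -1, 0],
    [0, 0, -1, 0],
    [0, 0, -1, 0]
  ]
}}

```text
clock: 52.88
eef_pos: [0.5938, 0.0541, 0.1433]
tool_rot: [0.702, 0.712, 0.0, 0.0]
ft_force: [0.3, -0.5, 0.7]
grip_width: 0.0857
grasp_force: 0.0
```

Call:
{"fn": "apply_moves", "kwargs": {
  "commands": [
    [0, 0, -1, 0],
    [0, 0, -1, 0],
    [0, 0, -1, 0],
    [0, 0, -1, 0],
    [0, 0, -1, 0]
  ],
  "claw": 1
}}

```text
clock: 53.3
eef_pos: [0.5937, 0.0541, 0.2437]
tool_rot: [0.702, 0.712, 0.0, 0.0]
ft_force: [0.1, 1.1, -0.6]
grip_width: 0.0255
grasp_force: 0.0
```

Call:
{"fn": "apply_moves", "kwargs": {
  "commands": [
    [0, 0, -1, 0],
    [0, 0, -0.4, 0],
    [0, 0, 0, 0],
    [0, 0, 0, 0],
    [0, 0, 0, 0]
  ]
}}

```text
clock: 53.72
eef_pos: [0.5932, 0.054, 0.2685]
tool_rot: [0.702, 0.712, -0.001, -0.001]
ft_force: [-0.2, 0.2, -0.3]
grip_width: -0.0002
grasp_force: 0.0
```

```bash
python3 go.py 594 144 265 0.9; python3 -c "
from m import *
c=shot('wrist'); A=(0,0,512,384)
print('red',rects(c,'red',A,.057,60)); print('white',proj(c,[.594,.144,.233]))"
```

```text
clk 53.7 pos [593.2  54.  268.5] yaw 0.8 tilt [-0.002 -0.   ] w -0.0002 gf 0.0 F [-0.2  0.2 -0.3] j6 1.65
shift units [4.5  0.1  0.17] roll units -0.002
red [([593.9, 25.0], [30.9, 15.6], 0.8), ([598.7, 157.0], [72.7, 72.0], 89.1)]
white [[257.45201009  64.37937614]]
```

Call:
{"fn": "apply_moves", "kwargs": {
  "commands": [
    [0.9, 0.01, 0, 0],
    [0.9, 0.01, 0, 0],
    [0.9, 0.01, 0, 0],
    [0.9, 0.01, 0, 0],
    [0.9, 0, 0, 0]
  ]
}}

```text
clock: 54.18
eef_pos: [0.5928, 0.1446, 0.2681]
tool_rot: [0.702, 0.712, -0.001, -0.001]
ft_force: [0.8, -0.3, -0.5]
grip_width: -0.0004
grasp_force: 0.0
```

Call:
{"fn": "apply_moves", "kwargs": {
  "commands": [
    [0, 0, 0.3, 0],
    [0, 0, 0.4, 0],
    [0, 0, 0.4, 0],
    [0, 0, 0.4, 0],
    [0, 0, 0.4, 0]
  ]
}}

```text
clock: 54.6
eef_pos: [0.5933, 0.1439, 0.2313]
tool_rot: [0.702, 0.712, 0.0, -0.0]
ft_force: [-0.6, 2.9, 3.9]
grip_width: -0.0001
grasp_force: 2.1
```

Call:
{"fn": "apply_moves", "kwargs": {
  "commands": [
    [0, 0, 0.4, 0],
    [0, 0, 0.4, 0],
    [0, 0, 0.3, 0],
    [0, 0, 0.2, 0],
    [0, 0, 0, 0]
  ]
}}

```text
clock: 55.02
eef_pos: [0.5934, 0.1439, 0.2051]
tool_rot: [0.702, 0.712, -0.0, -0.0]
ft_force: [-0.3, 2.7, 5.2]
grip_width: -0.0002
grasp_force: 2.5
```

```bash
python3 go.py 594 144 197 0.9
```

```text
clk 55.0 pos [593.4 143.9 205.1] yaw 0.8 tilt [-0.001 -0.   ] w -0.0002 gf 2.5 F [-0.3  2.7  5.2] j6 1.8
shift units [0.   0.03 0.4 ] roll units -0.002
```

Call:
{"fn": "apply_moves", "kwargs": {
  "commands": [
    [0, 0, 0.15, 0],
    [0, 0, 0.15, 0],
    [0, 0, 0.1, 0],
    [0, 0, 0, 0],
    [0, 0, 0, 0]
  ]
}}

```text
clock: 55.43
eef_pos: [0.5934, 0.1439, 0.1983]
tool_rot: [0.702, 0.712, -0.0, 0.0]
ft_force: [-2.0, 1.7, 5.6]
grip_width: -0.0001
grasp_force: 2.8
```

Call:
{"fn": "apply_moves", "kwargs": {
  "commands": [
    [0, 0, 0.05, 0],
    [0, 0, 0.05, 0],
    [0, 0, 0, 0],
    [0, 0, 0, 0],
    [0, 0, 0, 0]
  ]
}}

```text
clock: 55.85
eef_pos: [0.5934, 0.1439, 0.1971]
tool_rot: [0.702, 0.712, 0.0, 0.0]
ft_force: [-2.4, 2.2, 8.8]
grip_width: 0.0003
grasp_force: 4.0
```

```bash
python3 go.py 594 144 197 0.9
```

```text
clk 55.9 pos [593.4 143.9 197.1] yaw 0.8 tilt [ 0.001 -0.   ] w 0.0003 gf 4.0 F [-2.4  2.2  8.8] j6 1.8
shift units [0.   0.03 0.  ] roll units -0.002
```

Call:
{"fn": "apply_moves", "kwargs": {
  "commands": [
    [0, 0, 0.05, 0],
    [0, 0, 0, 0],
    [0, 0, 0, 0],
    [0, 0, 0, 0],
    [0, 0, 0, 0]
  ]
}}

```text
clock: 56.27
eef_pos: [0.5934, 0.1439, 0.1971]
tool_rot: [0.702, 0.712, 0.001, 0.0]
ft_force: [-4.2, 1.7, 12.2]
grip_width: -0.0
grasp_force: 5.9
```

Call:
{"fn": "apply_moves", "kwargs": {
  "commands": [
    [0, 0, 0, 0],
    [0, 0, 0, 0],
    [0, 0, 0, 0],
    [0, 0, 0, 0],
    [0, 0, 0, 0]
  ]
}}

```text
clock: 56.68
eef_pos: [0.5934, 0.1439, 0.1971]
tool_rot: [0.702, 0.712, 0.001, 0.0]
ft_force: [-5.0, 2.0, 12.3]
grip_width: -0.0005
grasp_force: 5.9
```

Call:
{"fn": "apply_moves", "kwargs": {
  "commands": [
    [0, 0, 0, 0],
    [0, 0, 0, 0],
    [0, 0, 0, 0],
    [0, 0, 0, 0],
    [0, 0, 0, 0]
  ]
}}

```text
clock: 57.1
eef_pos: [0.5934, 0.1439, 0.197]
tool_rot: [0.702, 0.712, 0.001, 0.0]
ft_force: [-5.3, 0.9, 11.8]
grip_width: 0.0003
grasp_force: 5.9
```

Call:
{"fn": "apply_moves", "kwargs": {
  "commands": [
    [0, 0, 0, 0],
    [0, 0, -0.5, 0],
    [0, 0, -0.6, 0],
    [0, 0, -0.6, 0],
    [0, 0, -0.6, 0]
  ]
}}

```text
clock: 57.52
eef_pos: [0.5933, 0.1436, 0.2414]
tool_rot: [0.702, 0.712, -0.001, 0.0]
ft_force: [0.9, 0.3, 2.0]
grip_width: -0.0
grasp_force: 0.9
```

Call:
{"fn": "apply_moves", "kwargs": {
  "commands": [
    [0, 0, -0.6, 0],
    [0, 0, -0.6, 0],
    [0, 0, -0.3, 0],
    [0, 0, 0, 0],
    [-0.9, 0, 0, 0]
  ]
}}

```text
clock: 57.93
eef_pos: [0.5937, 0.1279, 0.2702]
tool_rot: [0.701, 0.713, -0.0, -0.0]
ft_force: [-0.8, -0.3, -0.4]
grip_width: -0.0001
grasp_force: 0.0
```

Call:
{"fn": "apply_moves", "kwargs": {
  "commands": [
    [-0.9, 0, 0, 0],
    [-0.9, 0, 0, 0],
    [-0.9, 0, 0, 0],
    [-0.9, 0, 0, 0],
    [0, 0, 0, 0]
  ],
  "claw": 0
}}

```text
clock: 58.35
eef_pos: [0.5942, 0.0505, 0.2695]
tool_rot: [0.704, 0.711, -0.002, -0.0]
ft_force: [0.2, 0.4, -0.1]
grip_width: 0.0605
grasp_force: 0.0
```

```bash
python3 go.py 594 54 58 0.9; python3 -c "
from m import *
c=shot('wrist'); A=(0,0,512,384)
print('red',rects(c,'red',A,.057,60))
cs=shot('scene')
s=blobs(cs['image'],'red',(300,160,330,200)); print('knob px',[cv2.minAreaRect(q) for q in s])"
```

```text
clk 58.4 pos [594.2  50.5 269.5] yaw 0.6 tilt [-0.003 -0.003] w 0.0605 gf 0.0 F [ 0.2  0.4 -0.1] j6 1.65
shift units [ 0.2   0.02 10.57] roll units -0.006
red [([593.6, 25.1], [30.9, 15.5], 0.6), ([597.4, 160.9], [72.4, 71.6], 0.5)]
knob px [((317.5, 173.5), (11.0, 13.0), 90.0)]
```

Call:
{"fn": "apply_moves", "kwargs": {
  "commands": [
    [0.15, 0, 0.5, 0],
    [0, 0, 1, 0],
    [0, 0, 1, 0],
    [0, 0, 1, 0],
    [0, 0, 1, 0]
  ]
}}

```text
clock: 58.87
eef_pos: [0.5941, 0.0585, 0.1789]
tool_rot: [0.702, 0.713, -0.0, -0.0]
ft_force: [-0.2, 0.0, 0.1]
grip_width: 0.0851
grasp_force: 0.0
```

Call:
{"fn": "apply_moves", "kwargs": {
  "commands": [
    [0, 0, 1, 0],
    [0, 0, 1, 0],
    [0, 0, 1, 0],
    [0, 0, 1, 0],
    [0, 0, 1, 0]
  ]
}}

```text
clock: 59.28
eef_pos: [0.5938, 0.0584, 0.0788]
tool_rot: [0.702, 0.713, -0.0, -0.0]
ft_force: [-0.4, -0.5, -1.2]
grip_width: 0.0854
grasp_force: 0.0
```

Call:
{"fn": "apply_moves", "kwargs": {
  "commands": [
    [0, 0, 0.4, 0],
    [0, 0, 0.2, 0],
    [0, 0, 0, 0],
    [0, 0, 0, 0],
    [0, 0, 0, 0]
  ]
}}

```text
clock: 59.7
eef_pos: [0.5957, 0.0574, 0.0703]
tool_rot: [0.702, 0.712, 0.001, 0.001]
ft_force: [0.5, 0.4, -0.4]
grip_width: 0.0856
grasp_force: 0.0
```

```bash
python3 go.py 594 54 59 0.9
```

```text
clk 59.7 pos [595.7  57.4  70.3] yaw 0.8 tilt [0.003 0.   ] w 0.0856 gf 0.0 F [ 0.5  0.4 -0.4] j6 1.65
shift units [-0.17 -0.09  0.56] roll units -0.002
```

Call:
{"fn": "apply_moves", "kwargs": {
  "commands": [
    [-0.15, -0.05, 0.3, 0],
    [0, 0, 0.2, 0],
    [0, 0, 0.05, 0],
    [0, 0, 0, 0],
    [0, 0, 0, 0]
  ]
}}

```text
clock: 60.12
eef_pos: [0.5936, 0.054, 0.0578]
tool_rot: [0.702, 0.712, -0.0, -0.0]
ft_force: [0.4, 0.3, -0.1]
grip_width: 0.0855
grasp_force: 0.0
```

Call:
{"fn": "apply_moves", "kwargs": {
  "commands": [
    [0, 0, 0, 0],
    [0, 0, 0, 0],
    [0, 0, 0, 0],
    [0, 0, 0, 0],
    [0, 0, 0, 0]
  ],
  "claw": 1
}}

```text
clock: 60.53
eef_pos: [0.5942, 0.0541, 0.0585]
tool_rot: [0.702, 0.712, 0.0, 0.0]
ft_force: [-1.0, 0.4, -1.8]
grip_width: 0.0309
grasp_force: 60.7
```

Call:
{"fn": "apply_moves", "kwargs": {
  "commands": [
    [0, 0, 0, 0],
    [0, 0, 0, 0],
    [0, 0, 0, 0],
    [0, 0, -0.2, 0],
    [0, 0, -0.3, 0]
  ]
}}

```text
clock: 60.95
eef_pos: [0.5922, 0.054, 0.0667]
tool_rot: [0.702, 0.712, -0.001, -0.001]
ft_force: [-0.7, 0.2, -2.5]
grip_width: 0.0308
grasp_force: 60.7
```

Call:
{"fn": "apply_moves", "kwargs": {
  "commands": [
    [-0.5, 0, 0, 0],
    [-0.8, 0, 0, 0],
    [-0.8, 0, 0, 0],
    [-0.5, 0, -0.5, 0],
    [-0.5, 0, -1, 0]
  ]
}}

```text
clock: 61.37
eef_pos: [0.5919, -0.0093, 0.0956]
tool_rot: [0.703, 0.712, -0.002, -0.003]
ft_force: [0.6, -0.7, -2.9]
grip_width: 0.0307
grasp_force: 60.6
```

Call:
{"fn": "apply_moves", "kwargs": {
  "commands": [
    [0, 0, -1, 0],
    [0, 0, -1, 0],
    [0, 0, -0.5, 0],
    [0, 0, 0, 0],
    [0, 0, 0, 0]
  ]
}}

```text
clock: 61.78
eef_pos: [0.5948, -0.0081, 0.1483]
tool_rot: [0.702, 0.712, 0.0, 0.0]
ft_force: [-1.6, -0.5, -3.3]
grip_width: 0.0309
grasp_force: 60.8
```

```bash
python3 go.py 504 -397 130 0.6
```

```text
clk 61.8 pos [594.8  -8.1 148.3] yaw 0.8 tilt [ 0.001 -0.   ] w 0.0309 gf 60.8 F [-1.6 -0.5 -3.3] j6 1.54
shift units [-19.38  -4.8    0.91] roll units 0.003
```

Call:
{"fn": "apply_moves", "kwargs": {
  "commands": [
    [-0.5, -0.12, 0, 0],
    [-0.97, -0.24, 0, 0],
    [-0.97, -0.24, 0, 0],
    [-0.97, -0.24, 0, 0],
    [-0.97, -0.24, 0, 0]
  ]
}}

```text
clock: 62.2
eef_pos: [0.5724, -0.0969, 0.1459]
tool_rot: [0.702, 0.712, -0.001, -0.001]
ft_force: [0.1, -0.1, -3.2]
grip_width: 0.0306
grasp_force: 60.7
```

Call:
{"fn": "apply_moves", "kwargs": {
  "commands": [
    [-0.97, -0.24, 0, 0],
    [-0.97, -0.24, 0, 0],
    [-0.97, -0.24, 0, 0],
    [-0.97, -0.24, 0, 0],
    [-0.97, -0.24, 0, 0]
  ]
}}

```text
clock: 62.62
eef_pos: [0.5497, -0.1942, 0.1459]
tool_rot: [0.702, 0.712, -0.001, -0.002]
ft_force: [-0.3, -0.7, -3.2]
grip_width: 0.0308
grasp_force: 60.7
```

Call:
{"fn": "apply_moves", "kwargs": {
  "commands": [
    [-0.97, -0.24, 0, 0],
    [-0.97, -0.24, 0, 0],
    [-0.97, -0.24, 0, 0],
    [-0.97, -0.24, 0, 0],
    [-0.97, -0.24, 0, 0]
  ]
}}

```text
clock: 63.03
eef_pos: [0.527, -0.2913, 0.1458]
tool_rot: [0.702, 0.712, -0.001, -0.002]
ft_force: [0.5, -0.8, -2.9]
grip_width: 0.0307
grasp_force: 60.7
```

Call:
{"fn": "apply_moves", "kwargs": {
  "commands": [
    [-0.97, -0.24, 0, 0],
    [-0.97, -0.24, 0, 0],
    [-0.97, -0.24, 0, 0],
    [-0.97, -0.24, 0, 0],
    [-0.97, -0.24, 0, 0]
  ]
}}

```text
clock: 63.45
eef_pos: [0.5044, -0.3884, 0.1457]
tool_rot: [0.702, 0.712, -0.0, -0.002]
ft_force: [0.8, -0.0, -2.5]
grip_width: 0.0308
grasp_force: 60.7
```

Call:
{"fn": "apply_moves", "kwargs": {
  "commands": [
    [-0.45, -0.12, 0, 0],
    [0, 0, 0, 0],
    [0, 0, 0.8, 0],
    [0, 0, 1, 0],
    [0, 0, 1, 0]
  ]
}}

```text
clock: 63.87
eef_pos: [0.5041, -0.3958, 0.0912]
tool_rot: [0.702, 0.712, 0.0, -0.0]
ft_force: [-0.1, 0.5, -2.6]
grip_width: 0.0311
grasp_force: 60.8
```

```bash
python3 go.py 504 -397 28 0.6; python3 -c "
from m import *
c=shot('wrist'); A=(0,0,512,384)
print('red',rects(c,'red',A,.08,60),'green',rects(c,'green',A,.004,300))"
```

```text
clk 63.9 pos [ 504.1 -395.8   91.2] yaw 0.8 tilt [0.    0.001] w 0.0311 gf 60.8 F [-0.1  0.5 -2.6] j6 0.89
shift units [-0.06 -0.01  3.16] roll units 0.004
red [([504.4, -433.3], [35.0, 19.2], 0.8), ([503.1, -308.5], [34.9, 18.7], 0.8)] green [([542.6, -364.0], [23.2, 154.6], 0.5), ([417.2, -366.2], [118.7, 157.1], 0.5)]
```

Call:
{"fn": "apply_moves", "kwargs": {
  "commands": [
    [0, 0, 0.8, 0],
    [0, 0, 0.8, 0],
    [0, 0, 0.6, 0],
    [0, 0, 0.4, 0],
    [0, 0, 0, 0]
  ]
}}

```text
clock: 64.33
eef_pos: [0.5027, -0.3951, 0.0376]
tool_rot: [0.702, 0.712, -0.0, -0.002]
ft_force: [0.1, 0.2, -4.3]
grip_width: 0.031
grasp_force: 60.7
```

Call:
{"fn": "apply_moves", "kwargs": {
  "commands": [
    [0, 0, 0.2, 0],
    [0, 0, 0, 0],
    [0, 0, 0, 0],
    [0, 0, 0, 0],
    [0, 0, 0, 0]
  ]
}}

```text
clock: 64.75
eef_pos: [0.5043, -0.3972, 0.0368]
tool_rot: [0.702, 0.712, 0.0, 0.001]
ft_force: [-0.1, -0.6, -3.2]
grip_width: 0.0308
grasp_force: 60.7
```

```bash
python3 go.py 504 -397 27.5 0.6
```

```text
clk 64.8 pos [ 504.3 -397.2   36.8] yaw 0.8 tilt [ 0.001 -0.001] w 0.0308 gf 60.7 F [-0.1 -0.6 -3.2] j6 0.89
shift units [ 0.01 -0.02  0.46] roll units 0.003
```

Call:
{"fn": "apply_moves", "kwargs": {
  "commands": [
    [0, 0, 0.25, 0],
    [0, 0, 0.15, 0],
    [0, 0, 0.07, 0],
    [0, 0, 0, 0],
    [0, 0, 0, 0]
  ]
}}

```text
clock: 65.17
eef_pos: [0.5041, -0.397, 0.0273]
tool_rot: [0.702, 0.712, 0.0, 0.0]
ft_force: [-1.3, 1.3, 3.4]
grip_width: 0.0308
grasp_force: 61.4
```

Call:
{"fn": "apply_moves", "kwargs": {
  "commands": [
    [0, 0, 0, 0],
    [0, 0, 0, 0],
    [0, 0, 0, 0],
    [0, 0, 0, 0],
    [0, 0, 0, 0]
  ],
  "claw": 0
}}

```text
clock: 65.58
eef_pos: [0.5039, -0.3967, 0.0263]
tool_rot: [0.702, 0.712, 0.0, -0.0]
ft_force: [0.0, -0.4, 1.0]
grip_width: 0.0854
grasp_force: 0.0
```

Call:
{"fn": "apply_moves", "kwargs": {
  "commands": [
    [0, 0, -0.4, 0],
    [0, 0, -0.8, 0],
    [0, 0, -1, 0],
    [0, 0, -1, 0],
    [0, 0, -1, 0]
  ]
}}

```text
clock: 66.0
eef_pos: [0.5039, -0.3968, 0.1119]
tool_rot: [0.702, 0.712, 0.0, 0.0]
ft_force: [0.2, -0.6, 0.1]
grip_width: 0.0853
grasp_force: 0.0
```

Call:
{"fn": "apply_moves", "kwargs": {
  "commands": [
    [0, 0, -1, 0],
    [0, 0, -1, 0],
    [0, 0, -1, -0.115],
    [0, 0, -1, -0.115],
    [0, 0, -1, -0.115]
  ]
}}

```text
clock: 66.42
eef_pos: [0.5038, -0.3967, 0.2123]
tool_rot: [0.56, 0.828, -0.0, 0.0]
ft_force: [0.6, 0.7, -0.6]
grip_width: 0.0856
grasp_force: 0.0
```

Call:
{"fn": "apply_moves", "kwargs": {
  "commands": [
    [0, 0, 0, -0.115],
    [0, 0, 0, -0.115],
    [0, 0, 0, -0.115],
    [0, 0, 0, -0.115],
    [0, 0, 0, -0.115]
  ]
}}

```text
clock: 66.83
eef_pos: [0.5039, -0.3968, 0.2113]
tool_rot: [0.29, 0.957, -0.0, 0.0]
ft_force: [-0.7, 0.6, -0.5]
grip_width: 0.0851
grasp_force: 0.0
```

Call:
{"fn": "apply_moves", "kwargs": {
  "commands": [
    [0, 0, 0, -0.115],
    [0, 0, 0, -0.115],
    [0, 0, 0, -0.115],
    [0, 0, 0, -0.115],
    [0, 0, 0, -0.115]
  ]
}}

```text
clock: 67.25
eef_pos: [0.5039, -0.3968, 0.2111]
tool_rot: [-0.007, 1.0, -0.0, 0.0]
ft_force: [0.1, 0.0, -0.0]
grip_width: 0.0856
grasp_force: 0.0
```

```bash
python3 go.py 430 0 230 90.8; python3 -c "
from m import *
c=shot('top'); print('scr',rects(c,'orange',(240,220,320,270),.04),'bars',rects(c,'red',(345,190,430,290),.026),rects(c,'yellow',(100,160,180,270),.032),rects(c,'green',(340,190,430,290),.004))"
```

```text
clk 67.2 pos [ 503.9 -396.8  211.1] yaw 90.8 tilt [ 0. -0.] w 0.0856 gf 0.0 F [ 0.1  0.  -0. ] j6 -0.68
shift units [ 3.4  19.89 -0.95] roll units 0.001
scr [([396.3, -32.6], [43.5, 117.3], 1.5)] bars [([503.8, -427.2], [30.1, 12.2], 1.5), ([502.1, -311.0], [9.0, 27.4], 89.3)] [([349.8, 252.7], [11.5, 17.5], 1.5), ([433.1, 412.6], [11.8, 32.8], 1.5), ([549.6, 414.1], [12.1, 30.5], 1.6)] [([421.3, -367.2], [160.5, 130.9], 89.8), ([539.1, -345.9], [33.9, 117.7], 1.6)]
```

Call:
{"fn": "apply_moves", "kwargs": {
  "commands": [
    [0.27, 0.91, 0, 0],
    [0.27, 0.91, 0, 0],
    [0.27, 0.91, 0, 0],
    [0.27, 0.91, 0, 0],
    [0.27, 0.91, 0, 0]
  ]
}}

```text
clock: 67.72
eef_pos: [0.4758, -0.3052, 0.211]
tool_rot: [-0.003, 1.0, -0.0, 0.0]
ft_force: [0.1, -0.8, 0.5]
grip_width: 0.0855
grasp_force: 0.0
```

Call:
{"fn": "apply_moves", "kwargs": {
  "commands": [
    [0.27, 0.91, 0, 0],
    [0.27, 0.91, 0, 0],
    [0.27, 0.91, 0, 0],
    [0.27, 0.91, 0, 0],
    [0.27, 0.91, 0, 0]
  ]
}}

```text
clock: 68.13
eef_pos: [0.448, -0.2144, 0.2111]
tool_rot: [-0.003, 1.0, -0.0, 0.0]
ft_force: [0.5, -0.5, 1.0]
grip_width: 0.0852
grasp_force: 0.0
```

Call:
{"fn": "apply_moves", "kwargs": {
  "commands": [
    [0.27, 0.91, 0, 0],
    [0.27, 0.91, 0, 0],
    [0.27, 0.91, 0, 0],
    [0.27, 0.91, 0, 0],
    [0.27, 0.91, 0, 0]
  ]
}}

```text
clock: 68.55
eef_pos: [0.4203, -0.1237, 0.2111]
tool_rot: [-0.003, 1.0, -0.0, 0.0]
ft_force: [0.2, 0.5, 0.4]
grip_width: 0.0854
grasp_force: 0.0
```

Call:
{"fn": "apply_moves", "kwargs": {
  "commands": [
    [0.27, 0.91, 0, 0],
    [0.27, 0.91, 0, 0],
    [0.27, 0.91, 0, 0],
    [0.27, 0.91, 0, 0],
    [0, 0, 0, 0]
  ]
}}

```text
clock: 68.97
eef_pos: [0.3972, -0.0497, 0.2111]
tool_rot: [-0.005, 1.0, 0.001, -0.0]
ft_force: [-0.9, -0.4, 0.3]
grip_width: 0.0853
grasp_force: 0.0
```

```bash
python3 go.py 396.3 -33 80 90.8; python3 -c "
from m import *
c=shot('wrist','w10.png'); A=(0,0,512,384)
print('scr',rects(c,'orange',A,.04,200),rects(c,'wood',A,.1,200),'blk',rects(c,'black',A,.004,300))"
```

```text
clk 69.0 pos [397.2 -49.7 211.1] yaw 90.5 tilt [-0.     0.001] w 0.0853 gf 0.0 F [-0.9 -0.4  0.3] j6 -0.13
shift units [0.04 0.83 6.55] roll units -0.004
scr [([395.7, -31.6], [119.3, 43.8], 89.9)] [([395.0, -31.8], [23.4, 49.0], 0.5)] blk [([660.8, -47.4], [27.5, 203.5], 0.4), ([584.5, 171.8], [176.8, 223.0], 0.4), ([587.8, -263.8], [176.6, 213.8], 0.4)]
```

View pics/w10.png

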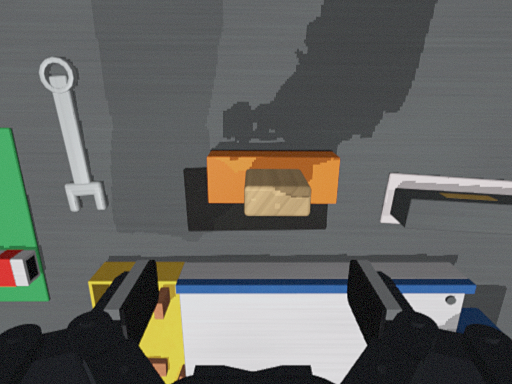

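Call:
{"fn": "apply_moves", "kwargs": {
  "commands": [
    [0.08, 0.5, 0, 0],
    [0, 0.4, 0, 0],
    [0, 0, 0.5, 0],
    [0, 0, 1, 0],
    [0, 0, 1, 0]
  ]
}}

```text
clock: 69.43
eef_pos: [0.3978, -0.0338, 0.1607]
tool_rot: [-0.004, 1.0, -0.0, 0.001]
ft_force: [-0.2, 0.3, -0.5]
grip_width: 0.0854
grasp_force: 0.0
```

Call:
{"fn": "apply_moves", "kwargs": {
  "commands": [
    [0, 0, 1, 0],
    [0, 0, 1, 0],
    [0, 0, 1, 0],
    [0, 0, 0.7, 0],
    [0, 0, 0.3, 0]
  ]
}}

```text
clock: 69.85
eef_pos: [0.3954, -0.0338, 0.0786]
tool_rot: [-0.004, 1.0, 0.0, -0.002]
ft_force: [0.6, 0.2, 0.4]
grip_width: 0.0853
grasp_force: 0.0
```

Call:
{"fn": "apply_moves", "kwargs": {
  "commands": [
    [0, 0, 0, 0],
    [0, 0, 0, 0],
    [0, 0, 0, 0],
    [0, 0, 0, 0],
    [0, 0, 0, 0]
  ],
  "claw": 1
}}

```text
clock: 70.27
eef_pos: [0.3978, -0.0339, 0.0816]
tool_rot: [-0.004, 1.0, 0.0, 0.001]
ft_force: [-0.3, -0.4, 3.6]
grip_width: 0.0495
grasp_force: 62.8
```

Call:
{"fn": "apply_moves", "kwargs": {
  "commands": [
    [0, 0, 0, 0],
    [0, 0, 0, 0],
    [0, 0, 0, 0],
    [0, 0, 0, 0],
    [0, 0, 0, 0]
  ]
}}

```text
clock: 70.68
eef_pos: [0.3979, -0.0339, 0.0816]
tool_rot: [-0.004, 1.0, 0.0, 0.002]
ft_force: [0.2, 1.7, 5.7]
grip_width: 0.0493
grasp_force: 63.2
```

```bash
python3 go.py 428 -45 80 90
```

```text
clk 70.7 pos [397.9 -33.9  81.6] yaw 90.5 tilt [0.003 0.   ] w 0.0493 gf 63.2 F [0.2 1.7 5.7] j6 -0.09
shift units [-1.5  -0.57  0.09] roll units 0.008
```

Call:
{"fn": "apply_moves", "kwargs": {
  "commands": [
    [0, 0, -0.3, 0],
    [0, 0, -0.4, 0],
    [-0.5, -0.2, 0, 0],
    [-0.6, -0.2, 0, 0],
    [-0.5, -0.15, 0, 0]
  ]
}}

```text
clock: 71.1
eef_pos: [0.4301, -0.0451, 0.0948]
tool_rot: [-0.004, 1.0, -0.0, 0.001]
ft_force: [-0.1, -0.4, -3.1]
grip_width: 0.0495
grasp_force: 62.9
```

Call:
{"fn": "apply_moves", "kwargs": {
  "commands": [
    [0, 0, 0, 0],
    [0, 0, 0.3, 0],
    [0, 0, 0.2, 0],
    [0, 0, 0.1, 0],
    [0, 0, 0, 0]
  ]
}}

```text
clock: 71.52
eef_pos: [0.4275, -0.0444, 0.0819]
tool_rot: [-0.004, 1.0, 0.0, -0.001]
ft_force: [0.5, -0.0, -2.9]
grip_width: 0.049
grasp_force: 62.9
```

```bash
python3 go.py 430.5 -45 81.6 90
```

```text
clk 71.5 pos [427.5 -44.4  81.9] yaw 90.5 tilt [-0.002  0.   ] w 0.049 gf 62.9 F [ 0.5 -0.  -2.9] j6 -0.11
shift units [-0.15 -0.03  0.01] roll units 0.008
```

Call:
{"fn": "apply_moves", "kwargs": {
  "commands": [
    [-0.1, 0, 0.05, 0],
    [0, 0, 0.03, 0],
    [0, 0, 0, 0],
    [0, 0, 0, 0],
    [0, 0, 0, 0]
  ]
}}

```text
clock: 71.93
eef_pos: [0.4282, -0.0444, 0.0818]
tool_rot: [-0.004, 1.0, 0.0, -0.002]
ft_force: [-8.3, -0.6, 15.5]
grip_width: 0.0498
grasp_force: 65.1
```

Call:
{"fn": "apply_moves", "kwargs": {
  "commands": [
    [0, 0, 0, 0],
    [0, 0, 0, 0],
    [0, 0, 0, 0],
    [0, 0, 0, 0],
    [0, 0, 0, 0]
  ],
  "claw": 0
}}

```text
clock: 72.35
eef_pos: [0.4308, -0.0446, 0.0808]
tool_rot: [-0.004, 1.0, -0.0, 0.0]
ft_force: [-0.3, -0.6, 0.2]
grip_width: 0.0857
grasp_force: 0.0
```

Call:
{"fn": "apply_moves", "kwargs": {
  "commands": [
    [0, 0, -0.4, 0],
    [0, 0, -1, 0],
    [0, 0, -1, 0],
    [0, 0, -1, 0],
    [0, 0, -1, 0]
  ]
}}

```text
clock: 72.77
eef_pos: [0.4306, -0.0446, 0.1703]
tool_rot: [-0.004, 1.0, 0.0, 0.0]
ft_force: [0.1, 0.3, -0.5]
grip_width: 0.0856
grasp_force: 0.0
```

Call:
{"fn": "apply_moves", "kwargs": {
  "commands": [
    [0, 0, -1, 0],
    [0, 0, -1, 0],
    [0, 0, -1, 0],
    [0, 0, 0, 0],
    [0, 0, 0, 0]
  ]
}}

```text
clock: 73.18
eef_pos: [0.4316, -0.0447, 0.2303]
tool_rot: [-0.004, 1.0, -0.0, 0.002]
ft_force: [-0.0, -0.4, 0.3]
grip_width: 0.0857
grasp_force: 0.0
```

```bash
python3 go.py 505 370 228 90.8; python3 -c "
from m import *
c=shot('wrist'); A=(0,0,512,384)
print('scr',rects(c,'orange',A,.04,200),rects(c,'wood',A,.1,200))"
```

```text
clk 73.2 pos [431.6 -44.7 230.3] yaw 90.5 tilt [ 0.003 -0.   ] w 0.0857 gf 0.0 F [-0.  -0.4  0.3] j6 -0.11
shift units [-3.85 20.7   0.12] roll units -0.005
scr [([426.7, -44.8], [43.5, 119.2], 0.5)] [([568.2, -136.9], [13.6, 22.1], 0.5), ([426.0, -44.8], [22.3, 49.0], 0.5)]
```

Call:
{"fn": "apply_moves", "kwargs": {
  "commands": [
    [-0.18, 0.94, 0, 0],
    [-0.18, 0.94, 0, 0],
    [-0.18, 0.94, 0, 0],
    [-0.18, 0.94, 0, 0],
    [-0.18, 0.94, 0, 0]
  ]
}}

```text
clock: 73.65
eef_pos: [0.447, 0.0503, 0.2274]
tool_rot: [-0.004, 1.0, -0.0, -0.002]
ft_force: [0.6, 0.2, -0.2]
grip_width: 0.0853
grasp_force: 0.0
```

Call:
{"fn": "apply_moves", "kwargs": {
  "commands": [
    [-0.18, 0.94, 0, 0],
    [-0.18, 0.94, 0, 0],
    [-0.18, 0.94, 0, 0],
    [-0.18, 0.94, 0, 0],
    [-0.18, 0.94, 0, 0]
  ]
}}

```text
clock: 74.07
eef_pos: [0.4642, 0.1444, 0.2273]
tool_rot: [-0.004, 1.0, -0.0, -0.002]
ft_force: [0.3, -0.2, -0.4]
grip_width: 0.0855
grasp_force: 0.0
```

Call:
{"fn": "apply_moves", "kwargs": {
  "commands": [
    [-0.18, 0.94, 0, 0],
    [-0.18, 0.94, 0, 0],
    [-0.18, 0.94, 0, 0],
    [-0.18, 0.94, 0, 0],
    [-0.18, 0.94, 0, 0]
  ]
}}

```text
clock: 74.48
eef_pos: [0.4815, 0.2384, 0.2271]
tool_rot: [-0.004, 1.0, -0.001, -0.002]
ft_force: [0.1, 0.2, 0.7]
grip_width: 0.0851
grasp_force: 0.0
```

Call:
{"fn": "apply_moves", "kwargs": {
  "commands": [
    [-0.18, 0.94, 0, 0],
    [-0.18, 0.94, 0, 0],
    [-0.18, 0.94, 0, 0],
    [-0.18, 0.94, 0, 0],
    [-0.18, 0.94, 0, 0]
  ]
}}

```text
clock: 74.9
eef_pos: [0.4988, 0.3324, 0.2269]
tool_rot: [-0.004, 1.0, -0.001, -0.002]
ft_force: [0.3, -0.1, -0.1]
grip_width: 0.0861
grasp_force: 0.0
```

Call:
{"fn": "apply_moves", "kwargs": {
  "commands": [
    [-0.18, 0.94, 0, 0],
    [-0.18, 0.94, 0, 0],
    [0, 0, 0, 0],
    [0, 0, 0, 0],
    [0, 0, 0, 0]
  ]
}}

```text
clock: 75.32
eef_pos: [0.5057, 0.3689, 0.2274]
tool_rot: [-0.004, 1.0, -0.001, -0.001]
ft_force: [0.1, -0.0, 0.7]
grip_width: 0.0853
grasp_force: 0.0
```

```bash
python3 go.py 521.5 416 228 90.8; python3 -c "
from m import *
c=shot('wrist'); A=(0,0,512,384)
print('yel',rects(c,'yellow',A,.032,60),rects(c,'white',A,.032,300))"
```

```text
clk 75.3 pos [505.7 368.9 227.4] yaw 90.5 tilt [-0.002 -0.002] w 0.0853 gf 0.0 F [ 0.1 -0.   0.7] j6 0.62
shift units [-0.81  2.35 -0.04] roll units -0.005
yel [([549.0, 417.1], [16.5, 33.1], 0.5), ([433.5, 415.4], [15.8, 32.7], 0.5)] [([564.6, 418.3], [12.4, 32.0], 0.5), ([565.7, 629.3], [57.7, 16.9], 14.1), ([565.2, 138.7], [63.7, 122.4], 77.1), ([491.4, 416.8], [96.8, 31.6], 1.1), ([417.8, 415.7], [11.9, 30.9], 0.5), ([429.0, 191.7], [116.1, 49.8], 86.7)]
```

Call:
{"fn": "apply_moves", "kwargs": {
  "commands": [
    [-0.27, 0.79, 0, -0.005],
    [-0.26, 0.79, 0, 0],
    [-0.26, 0.79, 0, 0],
    [0, 0, 1, 0],
    [0, 0, 1, 0]
  ]
}}

```text
clock: 75.78
eef_pos: [0.5227, 0.4177, 0.19]
tool_rot: [-0.007, 1.0, 0.001, 0.002]
ft_force: [0.4, -0.6, -0.1]
grip_width: 0.0857
grasp_force: 0.0
```

Call:
{"fn": "apply_moves", "kwargs": {
  "commands": [
    [0, 0, 1, 0],
    [0, 0, 1, 0],
    [0, 0, 1, 0],
    [0, 0, 1, 0],
    [0, 0, 1, 0]
  ]
}}

```text
clock: 76.2
eef_pos: [0.5216, 0.4159, 0.0882]
tool_rot: [-0.006, 1.0, -0.0, -0.0]
ft_force: [-0.6, -0.3, 0.4]
grip_width: 0.0853
grasp_force: 0.0
```

Call:
{"fn": "apply_moves", "kwargs": {
  "commands": [
    [0, 0, 1, 0],
    [0, 0, 0.5, 0],
    [0, 0, 0.5, 0],
    [0, 0, 0, 0],
    [0, 0, 0, 0]
  ]
}}

```text
clock: 76.62
eef_pos: [0.5217, 0.4169, 0.0491]
tool_rot: [-0.007, 1.0, -0.0, -0.0]
ft_force: [0.5, -0.8, 0.2]
grip_width: 0.0856
grasp_force: 0.0
```

```bash
python3 go.py 521 416.5 30 90.8
```

```text
clk 76.6 pos [521.7 416.9  49.1] yaw 90.8 tilt [-0. -0.] w 0.0856 gf 0.0 F [ 0.5 -0.8  0.2] j6 0.66
shift units [ 0.04 -0.02  0.96] roll units -0.001
```

Call:
{"fn": "apply_moves", "kwargs": {
  "commands": [
    [0, 0, 0.5, 0],
    [0, 0, 0.3, 0],
    [0, 0, 0.15, 0],
    [0, 0, 0, 0],
    [0, 0, 0, 0]
  ]
}}

```text
clock: 77.03
eef_pos: [0.5214, 0.4172, 0.0297]
tool_rot: [-0.007, 1.0, -0.0, -0.0]
ft_force: [-0.4, -0.1, -0.4]
grip_width: 0.0852
grasp_force: 0.0
```

Call:
{"fn": "apply_moves", "kwargs": {
  "commands": [
    [0, 0, 0, 0],
    [0, 0, 0, 0],
    [0, 0, 0, 0],
    [0, 0, 0, 0],
    [0, 0, 0, 0]
  ],
  "claw": 1
}}

```text
clock: 77.45
eef_pos: [0.522, 0.4177, 0.0307]
tool_rot: [-0.007, 1.0, 0.0, 0.0]
ft_force: [-0.6, -0.2, -3.1]
grip_width: 0.0306
grasp_force: 60.6
```

Call:
{"fn": "apply_moves", "kwargs": {
  "commands": [
    [0, 0, 0, 0],
    [0, 0, 0, 0],
    [0, 0, 0, 0],
    [0, 0, 0, 0],
    [0, 0, 0, 0]
  ]
}}

```text
clock: 77.87
eef_pos: [0.5219, 0.4176, 0.0304]
tool_rot: [-0.007, 1.0, 0.0, 0.0]
ft_force: [0.5, 0.9, 3.0]
grip_width: 0.031
grasp_force: 61.4
```

Call:
{"fn": "apply_moves", "kwargs": {
  "commands": [
    [0, 0, -0.5, 0],
    [0, 0, -1, 0],
    [0, 0, -1, 0],
    [0, 0, -1, 0],
    [0, 0, -1, 0]
  ]
}}

```text
clock: 78.28
eef_pos: [0.5207, 0.4163, 0.1197]
tool_rot: [-0.007, 1.0, -0.001, -0.001]
ft_force: [0.0, -0.1, -2.7]
grip_width: 0.0308
grasp_force: 60.6
```

Call:
{"fn": "apply_moves", "kwargs": {
  "commands": [
    [0, 0, -1, 0],
    [0, 0, 0, 0.115],
    [0, 0, 0, 0.115],
    [0, 0, 0, 0.115],
    [0, 0, 0, 0.115]
  ]
}}

```text
clock: 78.7
eef_pos: [0.5207, 0.4164, 0.139]
tool_rot: [0.235, 0.972, -0.001, -0.001]
ft_force: [-0.9, 0.4, -4.5]
grip_width: 0.0309
grasp_force: 60.7
```

Call:
{"fn": "apply_moves", "kwargs": {
  "commands": [
    [0, 0, 0, 0.115],
    [0, 0, 0, 0.115],
    [0, 0, 0, 0.115],
    [0, 0, 0, 0.115],
    [0, 0, 0, 0.115]
  ]
}}

```text
clock: 79.12
eef_pos: [0.5207, 0.4163, 0.1387]
tool_rot: [0.512, 0.859, -0.002, -0.0]
ft_force: [-0.3, -0.4, -3.2]
grip_width: 0.0307
grasp_force: 60.6
```

Call:
{"fn": "apply_moves", "kwargs": {
  "commands": [
    [0, 0, 0, 0.115],
    [0, 0, 0, 0.115],
    [0, 0, 0, 0.115],
    [0, 0, 0, 0.115],
    [0, 0, 0, 0]
  ]
}}

```text
clock: 79.53
eef_pos: [0.5207, 0.4164, 0.1388]
tool_rot: [0.701, 0.713, -0.002, -0.0]
ft_force: [0.5, -0.2, -3.2]
grip_width: 0.0311
grasp_force: 60.6
```

```bash
python3 go.py 460 10 138 0.9
```

```text
clk 79.5 pos [520.7 416.4 138.8] yaw 1.0 tilt [-0.003 -0.002] w 0.0311 gf 60.6 F [ 0.5 -0.2 -3.2] j6 2.23
shift units [-20.26  -3.38   0.09] roll units 0.001
```

Call:
{"fn": "apply_moves", "kwargs": {
  "commands": [
    [-0.5, -0.68, 0, 0],
    [-0.98, -0.68, 0, 0],
    [-0.98, -0.68, 0, 0],
    [-0.98, -0.68, 0, 0],
    [-0.98, -0.68, 0, 0]
  ]
}}

```text
clock: 79.95
eef_pos: [0.4538, 0.3261, 0.1392]
tool_rot: [0.699, 0.715, -0.001, -0.0]
ft_force: [-0.1, -0.5, -3.1]
grip_width: 0.0309
grasp_force: 60.7
```

Call:
{"fn": "apply_moves", "kwargs": {
  "commands": [
    [-0.98, 0, 0, 0],
    [-0.98, 0, 0, 0],
    [-0.98, 0, 0, 0],
    [-0.98, 0, 0, 0],
    [-0.98, 0, 0, 0]
  ]
}}

```text
clock: 80.37
eef_pos: [0.4563, 0.2283, 0.1396]
tool_rot: [0.699, 0.715, -0.001, -0.0]
ft_force: [-0.1, 0.1, -3.2]
grip_width: 0.0307
grasp_force: 60.8
```

Call:
{"fn": "apply_moves", "kwargs": {
  "commands": [
    [-0.98, 0, 0, 0],
    [-0.98, 0, 0, 0],
    [-0.98, 0, 0, 0],
    [-0.98, 0, 0, 0],
    [-0.98, 0, 0, 0]
  ]
}}

```text
clock: 80.78
eef_pos: [0.4582, 0.1303, 0.1397]
tool_rot: [0.699, 0.715, -0.001, -0.0]
ft_force: [0.4, 0.3, -2.7]
grip_width: 0.0304
grasp_force: 60.8
```

Call:
{"fn": "apply_moves", "kwargs": {
  "commands": [
    [-0.98, 0, 0, 0],
    [-0.98, 0, 0, 0],
    [-0.98, 0, 0, 0],
    [-0.98, 0, 0, 0],
    [-0.98, 0, 0, 0]
  ]
}}

```text
clock: 81.2
eef_pos: [0.4601, 0.0325, 0.1397]
tool_rot: [0.699, 0.715, -0.001, -0.0]
ft_force: [0.6, -0.5, -3.5]
grip_width: 0.0309
grasp_force: 60.8
```

Call:
{"fn": "apply_moves", "kwargs": {
  "commands": [
    [-0.98, 0, 0, 0],
    [-0.2, 0, 0, 0],
    [0, 0.4, 0, 0],
    [0, 0.9, 0, 0],
    [0, 0.9, 0, 0]
  ]
}}

```text
clock: 81.62
eef_pos: [0.5057, 0.0116, 0.14]
tool_rot: [0.7, 0.715, 0.0, -0.0]
ft_force: [-0.2, -0.3, -2.7]
grip_width: 0.0306
grasp_force: 60.8
```

Call:
{"fn": "apply_moves", "kwargs": {
  "commands": [
    [0, 0.9, 0, 0],
    [0, 0.9, 0, 0],
    [0, 0.9, 0, 0],
    [0, 0.9, 0, 0],
    [0, 0, 0, 0]
  ]
}}

```text
clock: 82.03
eef_pos: [0.5813, 0.0137, 0.1396]
tool_rot: [0.699, 0.715, 0.002, 0.001]
ft_force: [1.2, -0.7, -3.0]
grip_width: 0.031
grasp_force: 60.9
```

```bash
python3 go.py 594 12 69 0.9
```

```text
clk 82.0 pos [581.3  13.7 139.6] yaw 1.3 tilt [0.004 0.001] w 0.031 gf 60.9 F [ 1.2 -0.7 -3. ] j6 1.57
shift units [-0.1   0.62  3.53] roll units 0.006
```

Call:
{"fn": "apply_moves", "kwargs": {
  "commands": [
    [-0.1, 0.62, 0, 0.005],
    [0, 0, 0.6, 0],
    [0, 0, 0.8, 0],
    [0, 0, 0.8, 0],
    [0, 0, 0.6, 0]
  ]
}}

```text
clock: 82.45
eef_pos: [0.5889, 0.0116, 0.0822]
tool_rot: [0.701, 0.713, -0.001, -0.001]
ft_force: [0.0, -1.2, -3.1]
grip_width: 0.031
grasp_force: 61.0
```

Call:
{"fn": "apply_moves", "kwargs": {
  "commands": [
    [0, 0, 0.4, 0],
    [0, 0, 0.2, 0],
    [0, 0, 0, 0],
    [0, 0, 0, 0],
    [0, 0, 0, 0]
  ]
}}

```text
clock: 82.87
eef_pos: [0.5905, 0.0107, 0.0729]
tool_rot: [0.702, 0.712, 0.001, 0.001]
ft_force: [0.6, 0.4, -3.5]
grip_width: 0.031
grasp_force: 61.0
```

```bash
python3 go.py 594 54 61.5 0.9
```

```text
clk 82.9 pos [590.5  10.7  72.9] yaw 0.8 tilt [0.002 0.   ] w 0.031 gf 61.0 F [ 0.6  0.4 -3.5] j6 1.57
shift units [2.16 0.21 0.57] roll units -0.001
```

Call:
{"fn": "apply_moves", "kwargs": {
  "commands": [
    [0.5, 0.1, 0, 0],
    [0.7, 0.1, 0, 0],
    [0.6, 0.03, 0, 0],
    [0.34, 0, 0, 0],
    [0, 0, 0.2, 0]
  ]
}}

```text
clock: 83.28
eef_pos: [0.5945, 0.056, 0.0688]
tool_rot: [0.701, 0.713, 0.001, 0.0]
ft_force: [0.0, -0.8, -3.4]
grip_width: 0.0307
grasp_force: 61.0
```

Call:
{"fn": "apply_moves", "kwargs": {
  "commands": [
    [0, 0, 0.15, 0],
    [0, 0, 0.1, 0],
    [0, 0, 0, 0],
    [0, 0, 0, 0],
    [0, 0, 0, 0]
  ]
}}

```text
clock: 83.7
eef_pos: [0.5937, 0.0528, 0.0628]
tool_rot: [0.703, 0.712, -0.0, -0.0]
ft_force: [0.5, 0.5, -3.4]
grip_width: 0.0312
grasp_force: 61.0
```

```bash
python3 go.py 594 54 61.4 0.9
```

```text
clk 83.7 pos [593.7  52.8  62.8] yaw 0.7 tilt [-0. -0.] w 0.0312 gf 61.0 F [ 0.5  0.5 -3.4] j6 1.65
shift units [0.06 0.01 0.07] roll units -0.003
```

Call:
{"fn": "apply_moves", "kwargs": {
  "commands": [
    [0, 0, 0.05, 0],
    [0, 0, 0.04, 0],
    [0, 0, 0, 0],
    [0, 0, 0, 0],
    [0, 0, 0, 0]
  ]
}}

```text
clock: 84.12
eef_pos: [0.594, 0.0531, 0.0614]
tool_rot: [0.702, 0.712, 0.0, 0.0]
ft_force: [0.0, -1.5, -2.4]
grip_width: 0.0311
grasp_force: 61.3
```

Call:
{"fn": "apply_moves", "kwargs": {
  "commands": [
    [0, 0, 0, 0],
    [0, 0, 0, 0],
    [0, 0, 0, 0],
    [0, 0, 0, 0],
    [0, 0, 0, 0]
  ],
  "claw": 0
}}

```text
clock: 84.53
eef_pos: [0.5939, 0.0535, 0.0614]
tool_rot: [0.702, 0.712, 0.0, 0.0]
ft_force: [-0.7, 0.1, -0.3]
grip_width: 0.0856
grasp_force: 0.0
```

Call:
{"fn": "apply_moves", "kwargs": {
  "commands": [
    [0, 0, -0.4, 0],
    [0, 0, -0.8, 0],
    [0, 0, -1, 0],
    [0, 0, -1, 0],
    [0, 0, -1, 0]
  ]
}}

```text
clock: 84.95
eef_pos: [0.5937, 0.0534, 0.1465]
tool_rot: [0.702, 0.712, 0.0, 0.0]
ft_force: [0.4, -0.4, 0.5]
grip_width: 0.0852
grasp_force: 0.0
```

Call:
{"fn": "apply_moves", "kwargs": {
  "commands": [
    [0, 0, -1, 0],
    [0, 0, -1, 0],
    [0, 0, -1, 0],
    [0, 0, -1, 0],
    [0, 0, -1, 0]
  ],
  "claw": 1
}}

```text
clock: 85.37
eef_pos: [0.5935, 0.0533, 0.2469]
tool_rot: [0.702, 0.712, 0.0, 0.0]
ft_force: [0.7, -0.8, -0.7]
grip_width: 0.0258
grasp_force: 0.0
```

Call:
{"fn": "apply_moves", "kwargs": {
  "commands": [
    [0, 0, -1, 0],
    [0, 0, -0.2, 0],
    [0, 0, 0, 0],
    [0, 0, 0, 0],
    [0, 0, 0, 0]
  ]
}}

```text
clock: 85.78
eef_pos: [0.593, 0.0533, 0.2675]
tool_rot: [0.702, 0.712, -0.001, -0.001]
ft_force: [-0.3, -0.5, 0.8]
grip_width: -0.0
grasp_force: 0.0
```

```bash
python3 go.py 594 144 267 0.9; python3 -c "
from m import *
c=shot('wrist'); A=(0,0,512,384)
print('yel',rects(c,'yellow',A,.063,60))"
```

```text
clk 85.8 pos [593.   53.3 267.5] yaw 0.8 tilt [-0.003 -0.   ] w -0.0 gf 0.0 F [-0.3 -0.5  0.8] j6 1.65
shift units [4.53 0.11 0.02] roll units -0.002
yel [([805.9, 17.5], [22.2, 81.7], 86.6), ([594.1, 24.9], [31.3, 16.4], 0.8)]
```

Call:
{"fn": "apply_moves", "kwargs": {
  "commands": [
    [0.9, 0.01, 0, 0],
    [0.9, 0.01, 0, 0],
    [0.9, 0.01, 0, 0],
    [0.9, 0.01, 0, 0],
    [0.9, 0, 0, 0]
  ]
}}

```text
clock: 86.25
eef_pos: [0.5927, 0.1439, 0.2675]
tool_rot: [0.702, 0.712, -0.001, -0.001]
ft_force: [0.4, 0.2, 0.4]
grip_width: -0.0
grasp_force: 0.0
```

Call:
{"fn": "apply_moves", "kwargs": {
  "commands": [
    [0, 0, 0.3, 0],
    [0, 0, 0.4, 0],
    [0, 0, 0.4, 0],
    [0, 0, 0.4, 0],
    [0, 0, 0.4, 0]
  ]
}}

```text
clock: 86.67
eef_pos: [0.5932, 0.1431, 0.2304]
tool_rot: [0.702, 0.712, 0.0, -0.0]
ft_force: [-0.8, 4.1, 4.3]
grip_width: -0.0002
grasp_force: 2.2
```

Call:
{"fn": "apply_moves", "kwargs": {
  "commands": [
    [0, 0, 0.3, 0],
    [0, 0, 0.3, 0],
    [0, 0, 0.2, 0],
    [0, 0, 0.1, 0],
    [0, 0, 0, 0]
  ]
}}

```text
clock: 87.08
eef_pos: [0.5933, 0.1432, 0.2128]
tool_rot: [0.702, 0.712, -0.0, -0.0]
ft_force: [-0.9, 2.4, 4.4]
grip_width: 0.0001
grasp_force: 2.3
```

```bash
python3 go.py 594 144 203 0.9
```

```text
clk 87.1 pos [593.3 143.2 212.8] yaw 0.8 tilt [-0. -0.] w 0.0001 gf 2.3 F [-0.9  2.4  4.4] j6 1.79
shift units [0.04 0.04 0.49] roll units -0.002
```

Call:
{"fn": "apply_moves", "kwargs": {
  "commands": [
    [0, 0, 0.15, 0],
    [0, 0, 0.15, 0],
    [0, 0, 0.15, 0],
    [0, 0, 0.05, 0],
    [0, 0, 0, 0]
  ]
}}

```text
clock: 87.5
eef_pos: [0.5933, 0.1432, 0.2033]
tool_rot: [0.702, 0.712, -0.0, 0.0]
ft_force: [-1.2, 2.2, 5.4]
grip_width: 0.0002
grasp_force: 2.6
```

Call:
{"fn": "apply_moves", "kwargs": {
  "commands": [
    [0, 0, 0.05, 0],
    [0, 0, 0.05, 0],
    [0, 0, 0, 0],
    [0, 0, 0, 0],
    [0, 0, 0, 0]
  ]
}}

```text
clock: 87.92
eef_pos: [0.5933, 0.1432, 0.2031]
tool_rot: [0.702, 0.712, 0.001, 0.0]
ft_force: [-3.9, 0.8, 10.4]
grip_width: 0.0002
grasp_force: 5.4
```

```bash
python3 go.py 594 144 203 0.9
```

```text
clk 87.9 pos [593.3 143.2 203.1] yaw 0.8 tilt [0.001 0.   ] w 0.0002 gf 5.4 F [-3.9  0.8 10.4] j6 1.79
shift units [0.04 0.04 0.  ] roll units -0.002
```

Foot is resting on the yellow section; hold, rise, go back and regrasp.

Call:
{"fn": "apply_moves", "kwargs": {
  "commands": [
    [0, 0, 0.03, 0],
    [0, 0, 0, 0],
    [0, 0, 0, 0],
    [0, 0, 0, 0],
    [0, 0, 0, 0]
  ]
}}

```text
clock: 88.33
eef_pos: [0.5933, 0.1432, 0.203]
tool_rot: [0.702, 0.712, 0.001, 0.001]
ft_force: [-4.0, 1.4, 13.5]
grip_width: -0.0001
grasp_force: 6.5
```

Call:
{"fn": "apply_moves", "kwargs": {
  "commands": [
    [0, 0, 0, 0],
    [0, 0, 0, 0],
    [0, 0, 0, 0],
    [0, 0, 0, 0],
    [0, 0, 0, 0]
  ]
}}

```text
clock: 88.75
eef_pos: [0.5933, 0.1432, 0.203]
tool_rot: [0.702, 0.712, 0.001, 0.001]
ft_force: [-5.7, 1.8, 13.1]
grip_width: 0.0001
grasp_force: 6.5
```

Call:
{"fn": "apply_moves", "kwargs": {
  "commands": [
    [0, 0, 0, 0],
    [0, 0, 0, 0],
    [0, 0, 0, 0],
    [0, 0, 0, 0],
    [0, 0, 0, 0]
  ]
}}

```text
clock: 89.17
eef_pos: [0.5933, 0.1432, 0.203]
tool_rot: [0.702, 0.712, 0.001, 0.001]
ft_force: [-4.5, 0.7, 12.8]
grip_width: -0.0004
grasp_force: 6.5
```

Call:
{"fn": "apply_moves", "kwargs": {
  "commands": [
    [0, 0, 0, 0],
    [0, 0, -0.5, 0],
    [0, 0, -0.6, 0],
    [0, 0, -0.6, 0],
    [0, 0, -0.6, 0]
  ]
}}

```text
clock: 89.58
eef_pos: [0.5931, 0.1428, 0.247]
tool_rot: [0.702, 0.712, -0.001, 0.0]
ft_force: [0.2, 1.3, 0.8]
grip_width: 0.0002
grasp_force: 0.7
```

Call:
{"fn": "apply_moves", "kwargs": {
  "commands": [
    [0, 0, -0.6, 0],
    [0, 0, -0.5, 0],
    [0, 0, 0, 0],
    [0, 0, 0, 0],
    [-0.9, 0, 0, 0]
  ]
}}

```text
clock: 90.0
eef_pos: [0.5931, 0.1272, 0.2671]
tool_rot: [0.701, 0.713, -0.0, -0.001]
ft_force: [-0.5, -0.7, 0.9]
grip_width: -0.0003
grasp_force: 0.0
```

Call:
{"fn": "apply_moves", "kwargs": {
  "commands": [
    [-0.9, 0, 0, 0],
    [-0.9, 0, 0, 0],
    [-0.9, 0, 0, 0],
    [-0.9, 0, 0, 0],
    [0, 0, 0, 0]
  ],
  "claw": 0
}}

```text
clock: 90.42
eef_pos: [0.5939, 0.0499, 0.2669]
tool_rot: [0.704, 0.711, -0.002, -0.0]
ft_force: [0.3, -0.4, 0.5]
grip_width: 0.0603
grasp_force: 0.0
```

```bash
python3 go.py 594 53.5 61.5 0.9; python3 -c "
from m import *
c=shot('wrist'); A=(0,0,512,384)
print('yel',rects(c,'yellow',A,.063,60))
cs=shot('scene')
s=blobs(cs['image'],'red',(300,160,330,200)); print('knob px',[cv2.minAreaRect(q) for q in s])"
```

```text
clk 90.4 pos [593.9  49.9 266.9] yaw 0.6 tilt [-0.003 -0.002] w 0.0603 gf 0.0 F [ 0.3 -0.4  0.5] j6 1.65
shift units [ 0.2   0.04 10.27] roll units -0.006
yel [([597.6, -158.9], [177.3, 65.3], 0.2), ([597.2, -131.8], [156.2, 54.0], 0.7), ([806.1, 17.4], [21.7, 82.1], 86.3), ([593.8, 25.1], [31.2, 15.2], 0.6)]
knob px [((317.5, 173.5), (11.0, 13.0), 90.0)]
```

Call:
{"fn": "apply_moves", "kwargs": {
  "commands": [
    [0, 0, 0.5, 0],
    [0, 0, 1, 0],
    [0, 0, 1, 0],
    [0, 0, 1, 0],
    [0, 0, 1, 0]
  ]
}}

```text
clock: 90.93
eef_pos: [0.5939, 0.0544, 0.1765]
tool_rot: [0.702, 0.713, -0.0, -0.0]
ft_force: [0.3, 0.1, -0.5]
grip_width: 0.0856
grasp_force: 0.0
```

Call:
{"fn": "apply_moves", "kwargs": {
  "commands": [
    [0, 0, 1, 0],
    [0, 0, 1, 0],
    [0, 0, 1, 0],
    [0, 0, 1, 0],
    [0, 0, 1, 0]
  ]
}}

```text
clock: 91.35
eef_pos: [0.5937, 0.0545, 0.0764]
tool_rot: [0.702, 0.713, -0.0, -0.0]
ft_force: [-0.3, -0.3, 0.3]
grip_width: 0.0855
grasp_force: 0.0
```

Call:
{"fn": "apply_moves", "kwargs": {
  "commands": [
    [0, 0, 0.4, 0],
    [0, 0, 0.2, 0],
    [0, 0, 0, 0],
    [0, 0, 0, 0],
    [0, 0, 0, 0]
  ]
}}

```text
clock: 91.77
eef_pos: [0.5956, 0.0536, 0.0679]
tool_rot: [0.702, 0.712, 0.001, 0.001]
ft_force: [-0.2, 0.0, 0.7]
grip_width: 0.0855
grasp_force: 0.0
```

```bash
python3 go.py 594 53.5 61.5 0.9
```

```text
clk 91.8 pos [595.6  53.6  67.9] yaw 0.8 tilt [0.003 0.   ] w 0.0855 gf 0.0 F [-0.2  0.   0.7] j6 1.65
shift units [-0.01 -0.08  0.32] roll units -0.002
```

Call:
{"fn": "apply_moves", "kwargs": {
  "commands": [
    [0, -0.05, 0.2, 0],
    [0, 0, 0.1, 0],
    [0, 0, 0, 0],
    [0, 0, 0, 0],
    [0, 0, 0, 0]
  ]
}}

```text
clock: 92.18
eef_pos: [0.5936, 0.0533, 0.0607]
tool_rot: [0.702, 0.712, 0.0, 0.0]
ft_force: [0.1, 0.1, -0.3]
grip_width: 0.0851
grasp_force: 0.0
```

Call:
{"fn": "apply_moves", "kwargs": {
  "commands": [
    [0, 0, 0, 0],
    [0, 0, 0, 0],
    [0, 0, 0, 0],
    [0, 0, 0, 0],
    [0, 0, 0, 0]
  ],
  "claw": 1
}}

```text
clock: 92.6
eef_pos: [0.594, 0.0533, 0.061]
tool_rot: [0.702, 0.712, 0.0, 0.0]
ft_force: [0.1, -0.3, -2.3]
grip_width: 0.0308
grasp_force: 60.3
```

Call:
{"fn": "apply_moves", "kwargs": {
  "commands": [
    [0, 0, 0, 0],
    [0, 0, 0, 0],
    [0, 0, 0, 0],
    [0, 0, -0.2, 0],
    [0, 0, -0.3, 0]
  ]
}}

```text
clock: 93.02
eef_pos: [0.5919, 0.0532, 0.0692]
tool_rot: [0.702, 0.712, -0.002, -0.001]
ft_force: [-1.1, -0.1, -3.5]
grip_width: 0.0309
grasp_force: 60.3
```

Call:
{"fn": "apply_moves", "kwargs": {
  "commands": [
    [-0.5, 0, 0, 0],
    [-0.8, 0, 0, 0],
    [-0.8, 0, 0, 0],
    [-0.5, 0, -0.5, 0],
    [-0.5, 0, -1, 0]
  ]
}}

```text
clock: 93.43
eef_pos: [0.5916, -0.01, 0.0981]
tool_rot: [0.703, 0.712, -0.003, -0.003]
ft_force: [0.4, 0.1, -3.4]
grip_width: 0.0307
grasp_force: 60.2
```

Call:
{"fn": "apply_moves", "kwargs": {
  "commands": [
    [0, 0, -1, 0],
    [0, 0, -1, 0],
    [0, 0, -0.5, 0],
    [0, 0, 0, 0],
    [0, 0, 0, 0]
  ]
}}

```text
clock: 93.85
eef_pos: [0.5946, -0.0088, 0.151]
tool_rot: [0.702, 0.712, 0.0, 0.0]
ft_force: [0.2, 0.1, -4.6]
grip_width: 0.0307
grasp_force: 60.5
```

```bash
python3 go.py 410 -397 140 0.6
```

```text
clk 93.8 pos [594.6  -8.8 151. ] yaw 0.8 tilt [ 0.001 -0.   ] w 0.0307 gf 60.5 F [ 0.2  0.1 -4.6] j6 1.54
shift units [-19.28  -9.49   0.54] roll units 0.003
```

Call:
{"fn": "apply_moves", "kwargs": {
  "commands": [
    [-0.5, -0.25, 0, 0],
    [-0.96, -0.47, 0, 0],
    [-0.96, -0.47, 0, 0],
    [-0.96, -0.47, 0, 0],
    [-0.96, -0.47, 0, 0]
  ]
}}

```text
clock: 94.27
eef_pos: [0.5508, -0.097, 0.1485]
tool_rot: [0.702, 0.712, -0.001, -0.001]
ft_force: [-0.5, -0.6, -2.4]
grip_width: 0.0311
grasp_force: 60.3
```

Call:
{"fn": "apply_moves", "kwargs": {
  "commands": [
    [-0.96, -0.47, 0, 0],
    [-0.96, -0.47, 0, 0],
    [-0.96, -0.47, 0, 0],
    [-0.96, -0.47, 0, 0],
    [-0.96, -0.47, 0, 0]
  ]
}}

```text
clock: 94.68
eef_pos: [0.5051, -0.1936, 0.1487]
tool_rot: [0.702, 0.712, -0.001, -0.002]
ft_force: [0.3, -0.0, -3.2]
grip_width: 0.0309
grasp_force: 60.3
```

Call:
{"fn": "apply_moves", "kwargs": {
  "commands": [
    [-0.96, -0.47, 0, 0],
    [-0.96, -0.47, 0, 0],
    [-0.96, -0.47, 0, 0],
    [-0.96, -0.47, 0, 0],
    [-0.96, -0.47, 0, 0]
  ]
}}

```text
clock: 95.1
eef_pos: [0.4594, -0.2899, 0.1487]
tool_rot: [0.702, 0.712, -0.001, -0.002]
ft_force: [-0.6, 0.1, -2.9]
grip_width: 0.0308
grasp_force: 60.3
```

Call:
{"fn": "apply_moves", "kwargs": {
  "commands": [
    [-0.96, -0.47, 0, 0],
    [-0.96, -0.47, 0, 0],
    [-0.96, -0.47, 0, 0],
    [-0.96, -0.47, 0, 0],
    [-0.96, -0.47, 0, 0]
  ]
}}

```text
clock: 95.52
eef_pos: [0.4139, -0.3863, 0.1486]
tool_rot: [0.702, 0.712, -0.0, -0.002]
ft_force: [0.3, 0.1, -3.9]
grip_width: 0.0309
grasp_force: 60.3
```

Call:
{"fn": "apply_moves", "kwargs": {
  "commands": [
    [-0.54, -0.32, 0, 0],
    [0, 0, 0, 0],
    [0, 0, 0, 0],
    [0, 0, 0, 0],
    [0, 0, 0, 0]
  ]
}}

```text
clock: 95.93
eef_pos: [0.4099, -0.3958, 0.1501]
tool_rot: [0.702, 0.712, 0.0, -0.001]
ft_force: [-0.9, -0.2, -3.3]
grip_width: 0.0306
grasp_force: 60.3
```

```bash
python3 go.py 410 -397 40 0.6; python3 -c "
from m import *
c=shot('wrist'); A=(0,0,512,384)
print('red',rects(c,'red',A,.026,60),'green',rects(c,'green',A,.004,300))"
```

```text
clk 95.9 pos [ 409.9 -395.8  150.1] yaw 0.9 tilt [-0.001  0.001] w 0.0306 gf 60.3 F [-0.9 -0.2 -3.3] j6 0.79
shift units [-0.07  0.01  5.5 ] roll units 0.004
red [([503.5, -426.1], [16.8, 33.3], 89.3), ([502.5, -310.4], [32.8, 16.5], 0.8)] green [([541.7, -365.4], [24.8, 157.7], 0.5), ([466.6, -366.5], [158.8, 44.7], 89.3), ([364.4, -367.2], [17.6, 157.4], 0.8)]
```

Call:
{"fn": "apply_moves", "kwargs": {
  "commands": [
    [-0.05, 0, 0.6, 0],
    [0, 0, 1, 0],
    [0, 0, 1, 0],
    [0, 0, 1, 0],
    [0, 0, 0.8, 0]
  ]
}}

```text
clock: 96.4
eef_pos: [0.4099, -0.3966, 0.0612]
tool_rot: [0.702, 0.713, 0.0, -0.001]
ft_force: [-0.5, 0.2, -4.0]
grip_width: 0.0312
grasp_force: 60.4
```

Call:
{"fn": "apply_moves", "kwargs": {
  "commands": [
    [0, 0, 0.6, 0],
    [0, 0, 0.3, 0],
    [0, 0, 0, 0],
    [0, 0, 0, 0],
    [0, 0, 0, 0]
  ]
}}

```text
clock: 96.82
eef_pos: [0.4106, -0.3983, 0.0456]
tool_rot: [0.702, 0.712, 0.0, 0.001]
ft_force: [-0.3, -0.4, -2.4]
grip_width: 0.0309
grasp_force: 60.3
```

```bash
python3 go.py 410 -397 30 0.6
```

```text
clk 96.8 pos [ 410.6 -398.3   45.6] yaw 0.8 tilt [ 0.002 -0.001] w 0.0309 gf 60.3 F [-0.3 -0.4 -2.4] j6 0.79
shift units [ 0.06 -0.03  0.78] roll units 0.004
```

Call:
{"fn": "apply_moves", "kwargs": {
  "commands": [
    [0, 0, 0.3, 0],
    [0, 0, 0.2, 0],
    [0, 0, 0.15, 0],
    [0, 0, 0.08, 0],
    [0, 0, 0, 0]
  ]
}}

```text
clock: 97.23
eef_pos: [0.4096, -0.3977, 0.0298]
tool_rot: [0.702, 0.712, 0.0, -0.0]
ft_force: [-0.7, -0.1, -3.0]
grip_width: 0.0308
grasp_force: 60.4
```

Call:
{"fn": "apply_moves", "kwargs": {
  "commands": [
    [0, 0, 0, 0],
    [0, 0, 0, 0],
    [0, 0, 0, 0],
    [0, 0, 0, 0],
    [0, 0, 0, 0]
  ]
}}

```text
clock: 97.65
eef_pos: [0.4097, -0.3979, 0.0299]
tool_rot: [0.702, 0.712, -0.0, -0.0]
ft_force: [0.7, 0.3, -4.4]
grip_width: 0.0308
grasp_force: 60.4
```

```bash
python3 go.py 410 -397 30 0.6
```

```text
clk 97.7 pos [ 409.7 -397.9   29.9] yaw 0.8 tilt [-0.  0.] w 0.0308 gf 60.4 F [ 0.7  0.3 -4.4] j6 0.79
shift units [ 0.04  0.02 -0.01] roll units 0.003
```

Call:
{"fn": "apply_moves", "kwargs": {
  "commands": [
    [0, 0, 0.03, 0],
    [0, 0, 0.02, 0],
    [0, 0, 0, 0],
    [0, 0, 0, 0],
    [0, 0, 0, 0]
  ]
}}

```text
clock: 98.07
eef_pos: [0.4098, -0.3979, 0.0298]
tool_rot: [0.702, 0.712, -0.0, 0.0]
ft_force: [-2.6, 1.7, 5.2]
grip_width: 0.0311
grasp_force: 61.5
```

Call:
{"fn": "apply_moves", "kwargs": {
  "commands": [
    [0, 0, 0, 0],
    [0, 0, 0, 0],
    [0, 0, 0, 0],
    [0, 0, 0, 0],
    [0, 0, 0, 0]
  ],
  "claw": 0
}}

```text
clock: 98.48
eef_pos: [0.4099, -0.398, 0.0288]
tool_rot: [0.702, 0.712, -0.0, 0.0]
ft_force: [-0.5, 0.6, -0.8]
grip_width: 0.0851
grasp_force: 0.0
```

Call:
{"fn": "apply_moves", "kwargs": {
  "commands": [
    [0, 0, -0.4, 0],
    [0, 0, -0.8, 0],
    [0, 0, -1, 0],
    [0, 0, -1, 0],
    [0, 0, -1, 0]
  ]
}}

```text
clock: 98.9
eef_pos: [0.4097, -0.3978, 0.1142]
tool_rot: [0.702, 0.712, 0.0, 0.0]
ft_force: [0.3, 0.6, 0.0]
grip_width: 0.0855
grasp_force: 0.0
```

Call:
{"fn": "apply_moves", "kwargs": {
  "commands": [
    [0, 0, -1, 0],
    [0, 0, -1, 0],
    [0, 0, -1, 0],
    [0, 0, -1, 0],
    [0, 0, 0, 0]
  ]
}}

```text
clock: 99.32
eef_pos: [0.4116, -0.3996, 0.1982]
tool_rot: [0.702, 0.712, 0.0, 0.004]
ft_force: [0.8, -0.5, 0.5]
grip_width: 0.0857
grasp_force: 0.0
```

```bash
python3 go.py 410 -397 30 0.6; python3 -c "
from m import *
A=(0,0,512,384)
c=shot('wrist'); print('W red',rects(c,'red',A,.026,60),'yel',rects(c,'yellow',A,.032,60),'green',rects(c,'green',A,.004,300))
c=shot('top'); print('scr',rects(c,'orange',(240,220,320,270),.04),'knob',rects(c,'red',(195,155,225,190),.233),'mat',rects(c,'white',(178,222,242,262),.004),'chips',rects(c,'copper',(207,158,345,215),.014,6))
for n,col,box,z in [('can','white',(370,115,400,150),.19),('brass','yellow',(165,260,192,285),.06),('wrench','white',(328,235,352,295),.01),('driver','yellow',(255,90,280,130),.03),('tape','blue',(140,120,190,165),.025)]: print(n,rects(c,col,box,z))
cv2.imwrite('pics/t9.png',cv2.resize(c['image'][140:300,105:430],None,fx=2.4,fy=2.4,interpolation=cv2.INTER_CUBIC))"
```

```text
clk 99.3 pos [ 411.6 -399.6  198.2] yaw 0.8 tilt [ 0.006 -0.006] w 0.0857 gf 0.0 F [ 0.8 -0.5  0.5] j6 0.79
shift units [ 0.18 -0.13  8.41] roll units 0.003
W red [([503.2, -425.8], [32.9, 16.1], 0.6), ([502.3, -310.2], [32.9, 16.4], 0.3)] yel [([409.9, -426.1], [32.4, 16.8], 0.7), ([408.4, -310.6], [32.5, 16.8], 1.7)] green [([540.8, -365.7], [26.3, 157.3], 0.6), ([458.0, -366.3], [62.1, 158.1], 0.4), ([373.5, -367.4], [35.0, 157.8], 0.4)]
scr [([427.9, -46.4], [45.2, 118.2], 0.0)] knob [([593.4, 143.9], [31.4, 33.5], 1.6)] mat [([429.2, 163.0], [149.6, 56.1], 86.8)] chips [([543.2, -150.2], [18.6, 9.1], 0.4), ([642.9, -169.5], [18.8, 24.6], 0.2), ([661.6, -135.8], [8.2, 26.9], 64.6)]
can [([726.3, -317.1], [56.2, 57.4], 1.6)]
brass [([336.1, 239.8], [34.6, 37.6], 47.1)]
wrench [([365.9, -225.0], [141.4, 33.6], 1.2)]
driver [([830.1, -0.5], [25.0, 88.6], 87.8)]
tape [([723.4, 313.9], [103.7, 99.9], 46.9)]
```

View pics/t9.png

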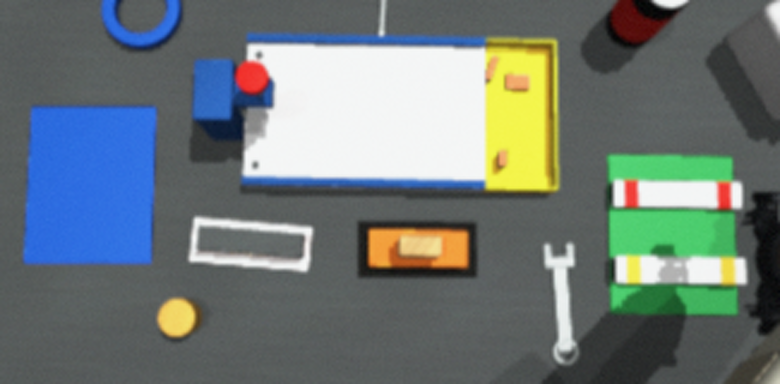

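```bash
python3 -c "
from workcell import bot
print(bot.job_done())"
```

```text
the job is handed in; nothing more can be done
None
```

I handed the job in at about 99 s, but no verdict came back. The last camera check showed the three offcuts in the tray, the scraper and setting block on their mats, both sections on the green pad and the gauge foot up. The scraper was knocked about 33 mm off its place along the way and I put it back.

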